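# Charge the bulk tube feeder from its loading tray

## Task

Load the tube feeder: carry the full blue tray, which hangs level from its arched handle, to the feeder, hang its two side pins in the notched brackets so that it lies level on the dock with the pouring lip over the hopper, and let go. Then take it by the bar at its tail and tip it up on its pins until all six microtubes have slid into the hopper, and lower the empty tray back level onto the dock and let go. Do not spill a tube onto the table or push the other things about.

Things in the scene. Friction and masses are not known exactly. Their poses are not given: they have to be found in the camera images.
- feeder: Bulk tube feeder, bolted down: grey base plate 312 x 150 mm, dock, hopper, white drive box behind. Origin on the table straight below the pin axis (x = 0); x points from dock to hopper, z up. Dock shelf x = -112 to -72 mm, top at z = 76 mm, between guide ears (inner faces y = +-45 mm, flared outward above z = 93 mm, up to 108 mm).
- feeder_notch (a point): where the middle of the tray's pin axis belongs: 88 mm above the feeder's origin, same axes. Each of two dark cheeks (5 mm thick, inner faces at y = +-45 mm) has a notch here, open upward, 9.6 mm wide, foot 4 mm below this point, its mouth flared to about 25 mm wide at 29 mm above it; small outward bent guide tabs rise to 44 mm above it.
- feeder_hopper (a point): inside the hopper, at x = 55, z = 30 mm of the feeder. Hopper inside: x = -10 to 115 mm, y = +-45 mm of the feeder; front wall top z = 68 mm, sides 83 mm, back 100 mm; floor slopes from z = 42 mm at the front to 11 mm.
- tray: Blue loading tray, loose, 0.2 kg. Origin: centre of the underside below the arched handle; x points to the open pouring lip, z up. Floor 3 mm thick from x = -53 to 50 mm, then a low rising lip to x = 71 mm; walls 30 mm high, 82 mm apart outside. It hangs level from the arched handle; tipped on its pins by about 80 degrees it empties.
- tray_bail (a point): middle of the arched handle's bar (steel, 8 mm round, along y, straight for 66 mm), 68 mm above the tray's origin; axes as the tray's
- tray_tail (a point): middle of the tail bar (steel, 8 mm round, along y, 74 mm between its two arms), at x = -85, z = 46 mm of the tray; axes as the tray's
- tray_pins (a point): middle of the pin axis, at x = 50, z = 12 mm of the tray; 8 mm round steel pins stick out of both sides to y = +-57 mm; axes as the tray's
- tube_0: capped microtube, 19 x 40 x 13 mm, 10 g, one of six lying in the tray; origin under its middle as it lies, y along it
- tube_1: capped microtube, 19 x 40 x 13 mm, 10 g, one of six lying in the tray; origin under its middle as it lies, y along it
- tube_2: capped microtube, 19 x 40 x 13 mm, 10 g, one of six lying in the tray; origin under its middle as it lies, y along it
- tube_3: capped microtube, 19 x 40 x 13 mm, 10 g, one of six lying in the tray; origin under its middle as it lies, y along it
- tube_4: capped microtube, 19 x 40 x 13 mm, 10 g, one of six lying in the tray; origin under its middle as it lies, y along it
- tube_5: capped microtube, 19 x 40 x 13 mm, 10 g, one of six lying in the tray; origin under its middle as it lies, y along it
- bottle: bystander: white bottle with blue cap, 56 mm wide, 118 mm high, origin under its middle
- stain_vial: bystander: brown vial with white cap, 25 mm wide, 58 mm high, origin under its middle
- tape: bystander: roll of masking tape, 96 mm wide, 25 mm high, origin under its middle
- can: bystander: pale translucent canister with black lid, 41 mm wide, 53 mm high, origin under its middle
Not all that is in view belongs to the job. Of the things shaped like the tray, the blue one is meant.

How it is judged:
By the outcome, as a careful person would: the job done as asked, in the order asked, and still so for the second after the job is handed in, with the robot touching nothing.
It also fails if it takes over 64 s, if anything falls off the work surface, if the arm or the gripper's body presses on something with over 40 N, if the wrist force passes 120 N, or if a joint passes its speed limit or range.

## Robot

A 6-joint arm with a two-finger parallel gripper is mounted at the origin on a cart in front of the work surface, level with it; the furniture and walls round the work are solid. World frame = base frame: x ahead of the robot, y to its left, z up, the work surface at z = 0. Lengths are in m, angles in rad, forces in N, time in s.
With the tool pointing down it reaches from about 0.325 to 0.775 m from the base axis. Payload 5.5 kg.
Tool frame: the origin (TCP) lies at the very end of the fingers, on their centre line; the grasp point (between the pads) lies behind it (ctrl.pinch_z is the z of the grasp point in the tool frame, in m); z points along the fingers, y is the line along which they close (so a half turn about z gives the same grasp; the last joint's range is limited). The gripper opens to 88 mm and grips with 3 to 60 N. Pads are 20 mm wide; open, the fingers measure 115 mm over their backs; the gripper's body (75 mm by 178 mm) begins 61 mm behind the grasp point.
Start: joints at [1.068, 0.091, 1.231, -0, 1.82, -0.057], TCP at [0.259, 0.541, 0.19] pointing down, gripper open.
Joint ranges: [-2.87, 2.87], [-0.86, 2.18], [0.17, 2.46], [-1.51, 4.65], [0.06, 2.69], [-2.65, 2.65]. Speed limits (rad/s): [2.57, 2.57, 3.01, 3.14, 3.14, 3.14].

## Interface

Orientations are given as a rotation vector (axis times angle).
In Python, from workcell import ctrl, vision gives the robot as it stands. The module is installed in compiled form; this text tells all that it offers.
- The arm moves only by the tool send_rows, never from a script. Its argument "motion" is a list of rows, each an object with "translation": the shift along the tool's x, y, z normalised to -1 to 1, where 1 is 40 cm, a list of three; "turn": the turn, a rotation vector about the tool's x, y, z normalised to -1 to 1, where 1 is 1.5 rad, a list of three; "grip": the opening, from 0 (shut) to 1 (fully open). A call has 1 to 5 rows; each row is the pose to reach, as a shift and turn from the pose commanded when the call began, along the tool's axes at that moment; what a row does not reach only later rows make up. A row lasts 1/12 s, in which the tool goes at most 41.7 mm and 7.16 degrees, less where a joint would pass 70% of its speed; a pose out of reach is approached as far as the arm can. A call with a number of a shift or a turn outside -1 to 1 is refused whole. A call with a gripper value outside its range is refused whole. The fingers move at their own pace and stop on an object; the grip force is fixed at half the most. Time passes only in rows, so rows that repeat a pose let the fingers close. It gives the time, the measured TCP pose, the force, the opening and the grip force at its end, in the units of the state.
- ctrl.state(): the state, without advancing time (a new reading comes with each control period).
- vision.snapshot(name): name is "scene" or "top" or "wrist"; returns a dict with "image" (400x640x3 uint8, red, green, blue), "range_z" (400x640 float32, m along the optical axis (not along the pixel's ray), 0 where there is no reading), "vfov" (degrees; the focal length in pixels is half the picture's height over the tangent of half this angle, whatever the lens; pixels are square), "cx", "cy" (the principal point, pixels), "k1" (the pictures are not rectified: a ray, as slopes to the right and down, at radius r is drawn at 1 + k1 r^2 times it, then the intrinsics apply), "world_to_cam" (4x4, takes a point from world to camera coordinates). Camera axes: x right, y up, looking along -z (the intrinsics and any distortion apply to the point x, -y, -z); pixel columns grow to the right and rows downward; lengths in m; the calibration is good to about 2 mm. A picture is of the moment at which its call begins.
- ctrl.close_job(): hands the job in; it is judged then, once.
The state is a dict: "clock": time; "joints": joint angles; "qvel": joint speeds; "effort": joint torques, N m; "tool_pos": TCP position; "eef_rot": TCP orientation; "force": force on the tool from outside, world axes, zero at the start; "torque": the same for the moment, N m; "grip_width": finger opening in m; "finger_force": force on a finger pad.
Only numpy, scipy, OpenCV 4.12 (cv2) and the standard library are available. Lean on these libraries where they do the work, as an engineer would, in place of code of your own. Each camera call takes 0.05 s, during which the arm holds its last target. There are 200 camera calls.

## Working session

There is one attempt and no reset: what is moved stays moved. The work goes in short steps, Python scripts to look and compute and a tool call to move; the robot and the scene stay as the last step left them, time stands still between calls to the robot, and variables do not carry over. Pictures are saved under pics/ and viewed, at most 10 in all, crops included, and the job is handed in when it is done.

Besides the shell and the picture viewer there is one more tool, called after ">>>" in YAML: its name, and indented under it one key for each argument. send_rows: Moves the arm, as the interface text tells. Its arguments: {"type":"object","properties":{"motion":{"type":"array","items":{"type":"object","properties":{"translation":{"type":"array","items":{"type":"number"}},"turn":{"type":"array","items":{"type":"number"}},"grip":{"type":"number"}}}}},"required":["motion"]}

```bash
mkdir -p pics; cat > h.py <<'E'
import numpy as np, cv2
from workcell import ctrl, vision
from scipy.spatial.transform import Rotation as R
def snap(n,save=None):
    s=vision.snapshot(n)
    if save: cv2.imwrite(f'pics/{save}.png',s['image'][:,:,::-1])
    np.savez(f'/tmp/{save or n}.npz',**s)
    return s
def f(s): return 200/np.tan(np.radians(float(s['vfov']))/2)
def ray(s,u,v):
    F=f(s); K=np.array([[F,0,s['cx']],[0,F,s['cy']],[0,0,1.]],float)
    p=cv2.undistortPoints(np.array([[[u,v]]],float),K,np.array([s['k1'],0,0,0],float))[0,0]
    return p
def pt(s,u,v,d=None):
    p=ray(s,u,v); 
    if d is None: d=float(np.median(s['range_z'][int(v)-1:int(v)+2,int(u)-1:int(u)+2]))
    c=np.array([p[0]*d,-p[1]*d,-d,1]); return (np.linalg.inv(s['world_to_cam'])@c)[:3]
def line(s,u,v):
    a=np.linalg.inv(s['world_to_cam'])[:3,3]; b=pt(s,u,v,1.0)-a; return a,b/np.linalg.norm(b)
def atz(s,u,v,z):
    a,b=line(s,u,v); return a+b*(z-a[2])/b[2]
def tri(*ls):
    A=np.zeros((3,3));y=np.zeros(3)
    for a,b in ls:
        P=np.eye(3)-np.outer(b,b);A+=P;y+=P@a
    x=np.linalg.solve(A,y); return x,[np.linalg.norm((np.eye(3)-np.outer(b,b))@(x-a)) for a,b in ls]
E
python3 - <<'E'
from h import *
a=snap('scene','scene0');b=snap('top','top0');c=snap('wrist','wrist0')
for s in(a,b,c): print(f(s),s['cx'],s['cy'],s['k1'],np.linalg.inv(s['world_to_cam']).round(3).tolist())
print(ctrl.state(),ctrl.pinch_z)
E
```

```text
405.9318015905143 319.29679970431704 202.08984453043638 -0.07764081454449168 [[0.855, 0.4, -0.33, 0.223], [-0.519, 0.658, -0.546, -0.541], [-0.001, 0.638, 0.77, 0.876], [0.0, 0.0, 0.0, 1.0]]
456.2086136937542 324.2209807721427 197.65689841948256 0.014253243136680614 [[0.021, 0.999, -0.038, 0.489], [-1.0, 0.022, 0.017, 0.046], [0.018, 0.038, 0.999, 1.432], [0.0, 0.0, 0.0, 1.0]]
300.03209472062133 325.31308657357937 194.7083746152881 -0.03670450183955294 [[0.431, -0.871, -0.235, 0.193], [0.902, 0.416, 0.115, 0.572], [-0.002, -0.262, 0.965, 0.383], [0.0, 0.0, 0.0, 1.0]]
{'clock': 0.15, 'joints': array([ 1.06856923e+00,  9.17646830e-02,  1.23175721e+00,  4.82258165e-06,
        1.81980266e+00, -5.66769188e-02]), 'qvel': array([ 0.00188851, -0.00207029, -0.00330898, -0.00153713, -0.00110924,
        0.00156542]), 'effort': array([-9.08686146e-01, -4.52606678e+01, -4.11197555e+01,  6.96822256e-02,
        2.86449934e-02, -1.43875259e-04]), 'tool_pos': array([0.25840388, 0.54114567, 0.18873597]), 'eef_rot': array([-6.93985411e-01, -3.06348695e+00,  2.61249624e-03]), 'force': array([-0.28302847,  0.58629924,  0.00268116]), 'torque': array([-0.01221841,  0.03162699,  0.02298586]), 'finger_force': 0.0, 'grip_width': 0.08774943038139825} -0.0187
```

```bash
python3 -c "
import cv2,numpy as np
a=cv2.imread('pics/scene0.png');b=cv2.imread('pics/top0.png')
cv2.imwrite('pics/both.png',cv2.resize(np.vstack([a,b]),None,fx=.75,fy=.75,interpolation=cv2.INTER_AREA))"
```

```text
(no output)
```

View pics/both.png

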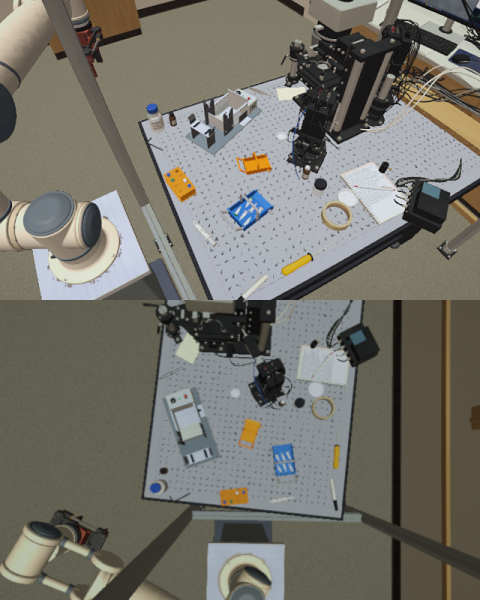

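The scene (upper half) and top view (lower half) show the blue tray at about (250,208) and (285,460), and the feeder at about (228,120) and (190,427). The orange tray is a decoy. I'll enlarge the tray and feeder next.

```bash
python3 -c "
import cv2,numpy as np
a=cv2.imread('pics/scene0.png');b=cv2.imread('pics/top0.png')
def c(i,x,y,w,h,k): return cv2.resize(i[y:y+h,x:x+w],None,fx=k,fy=k,interpolation=cv2.INTER_CUBIC)
# scene feeder, scene tray, top feeder, top tray
cv2.imwrite('pics/crops.png',np.vstack([np.hstack([c(a,240,110,100,75,4),c(a,295,240,100,75,4)]),np.hstack([c(b,200,115,100,75,4),c(b,335,180,100,75,4)])]))"
```

```text
(no output)
```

View pics/crops.png

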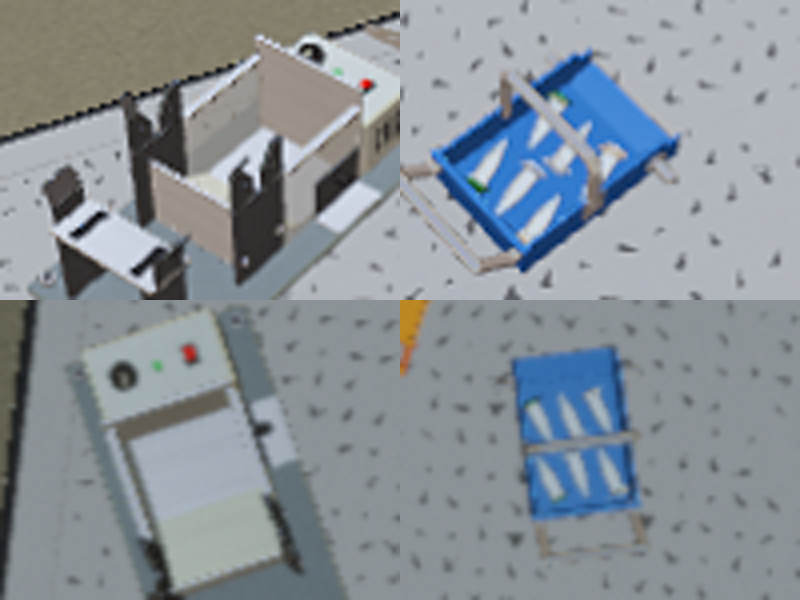

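The crops show the blue tray with its lip pointing away from the robot. Bail midpoints are about (380,216) in top and (334,270) in scene. The feeder's dock is near the robot and its hopper points away.

```bash
python3 - <<'E'
from h import *
L=lambda n:dict(np.load(f'/tmp/{n}.npz'))
a,b=L('scene0'),L('top0')
def T(p,q,n):
    x,e=tri(line(b,*p),line(a,*q)); print(n,x.round(4),np.round(e,4))
T((366.5,217.5),(322.5,258.75),'bailL')
T((394,214.25),(345,282),'bailR')
T((370.75,244),(296.25,285),'tailL')
T((396.25,240.75),(315,307),'tailR')
t=lambda x,y:(200+x/4,115+(y-300)/4)
for n,(x,y),z in [('hopBL',(105,432),.1),('hopBR',(232,387),.1),('box FL',(100,425),.1),('boxBL',(82,350),.1),('boxBR',(208,310),.1),('frontL',(172,590),.068),('frontR',(278,556),.068)]:
    u=t(x,y); print(n,pt(b,*u).round(3),atz(b,*u,z).round(3))
s=ctrl.state();print(R.from_rotvec(s['eef_rot']).as_matrix().round(3))
W=np.linalg.inv(L('wrist0')['world_to_cam']);M=np.eye(4);M[:3,:3]=R.from_rotvec(s['eef_rot']).as_matrix();M[:3,3]=s['tool_pos']
C=np.linalg.inv(M)@W;np.save('/tmp/C.npy',C);print(C.round(3))
E
```

```text
bailL [ 0.488  -0.1085  0.0539] [0.0045 0.0045]
bailR [ 0.4985 -0.1903  0.0594] [0.0034 0.0034]
tailL [ 0.4068 -0.1252  0.0301] [0.0042 0.0042]
tailR [ 0.4161 -0.2005  0.0403] [0.0012 0.0012]
hopBL [0.692 0.332 0.006] [0.678 0.313 0.1  ]
hopBR [0.717 0.224 0.078] [0.714 0.221 0.1  ]
box FL [0.697 0.336 0.005] [0.683 0.317 0.1  ]
boxBL [ 0.757  0.353 -0.   ] [0.738 0.331 0.1  ]
boxBR [0.779 0.246 0.058] [0.77 0.24 0.1 ]
frontL [0.566 0.267 0.064] [0.566 0.266 0.068]
frontR [0.594 0.19  0.051] [0.593 0.188 0.068]
[[-0.902  0.431 -0.001]
 [ 0.431  0.902 -0.002]
 [ 0.    -0.002 -1.   ]]
[[-0.     0.965  0.262  0.072]
 [ 1.    -0.     0.001 -0.   ]
 [ 0.001  0.262 -0.965 -0.194]
 [ 0.     0.     0.     1.   ]]
```

```bash
python3 - <<'E'
from h import *
L=lambda n:dict(np.load(f'/tmp/{n}.npz'))
a,b=L('scene0'),L('top0')
print('top')
for u,v in [(250,290),(230,300),(200,312),(150,333),(100,357),(60,375),(455,285),(480,297),(520,312),(580,345)]: print((u,v),pt(b,u,v).round(3))
print('scene')
for u,v in [(84,10),(100,50),(120,100),(140,160),(160,200),(180,250),(193,275),(210,290),(250,350)]: print((u,v),pt(a,u,v).round(3))
i=np.vstack([a['image'],b['image']])
cv2.imwrite('pics/p.png',np.hstack([cv2.resize(a['image'][0:400,0:320],(400,500)),cv2.resize(b['image'][200:400,100:260],(400,500))])[:,:,::-1])
E
```

```text
top
(250, 290) [ 0.224  0.269 -0.164]
(230, 300) [0.232 0.295 0.068]
(200, 312) [ 0.009  0.595 -0.8  ]
(150, 333) [-0.095  0.83  -0.802]
(100, 357) [-0.212  1.063 -0.804]
(60, 375) [0.184 0.512 0.565]
(455, 285) [ 0.279 -0.394 -0.001]
(480, 297) [ 0.105 -0.763 -0.804]
(520, 312) [ 0.2   -0.595  0.006]
(580, 345) [ 0.012 -0.977 -0.329]
scene
(84, 10) [0.229 0.268 0.568]
(100, 50) [0.228 0.269 0.489]
(120, 100) [0.226 0.268 0.375]
(140, 160) [0.212 0.269 0.205]
(160, 200) [0.216 0.263 0.061]
(180, 250) [ 0.206  0.265 -0.177]
(193, 275) [ 0.208  0.259 -0.325]
(210, 290) [ 0.243  0.463 -0.804]
(250, 350) [ 0.281  0.115 -0.801]
```

View pics/p.png

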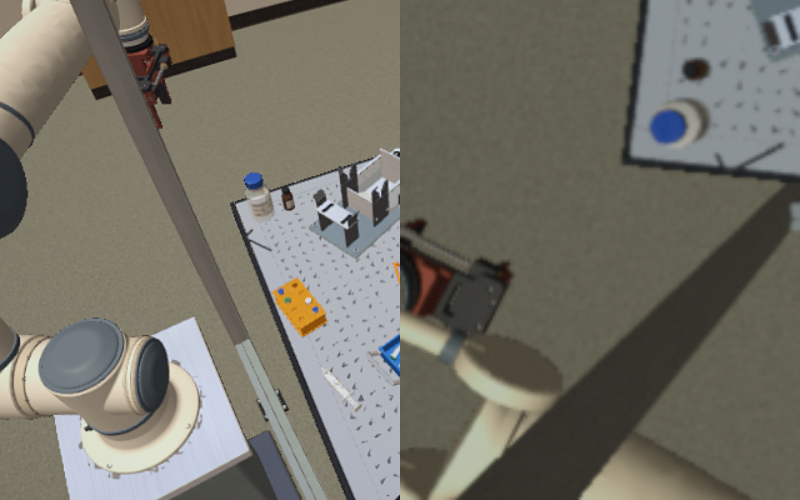

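There is a solid vertical post at about (0.225, 0.268), between the arm and the work. I need its extent, and a kinematic model of the arm.

```bash
python3 - <<'E'
from h import *
L=lambda n:dict(np.load(f'/tmp/{n}.npz'))
P=[]
for n in('scene0','top0','wrist0'):
    s=L(n);v,u=np.nonzero(s['range_z']>0);F=f(s);K=np.array([[F,0,s['cx']],[0,F,s['cy']],[0,0,1.]])
    p=cv2.undistortPoints(np.stack([u,v],1).astype(float)[:,None],K,np.array([s['k1'],0,0,0.]))[:,0]
    d=s['range_z'][v,u];c=np.stack([p[:,0]*d,-p[:,1]*d,-d,np.ones_like(d)],1)
    w=(c@np.linalg.inv(s['world_to_cam']).T)[:,:3];P.append(w)
    for x,y in[(.225,.268),(.225,-.38),(.225,-.36),(.225,-.40)]:
        m=np.hypot(w[:,0]-x,w[:,1]-y)<.05;q=w[m]
        if len(q): 
            hi=q[q[:,2]>.1]
            print(n,(x,y),len(q),'z',q[:,2].min().round(3),q[:,2].max().round(3), 'n>.1',len(hi), hi.min(0).round(3) if len(hi) else '',hi.max(0).round(3) if len(hi) else '',np.percentile(hi,[10,50,90],axis=0).round(3).tolist() if len(hi) else '')
w=P[1]
# tall stuff histogram from top & scene : occupied cells with z>.15
for n,w in(('top',P[1]),('scene',P[0])):
    m=(w[:,2]>.15)&(abs(w[:,0]-.3)<.75)&(abs(w[:,1])<.8);q=w[m]
    g={}
    for a in q: 
        k=tuple(np.round(a[:2]/.1).astype(int)); g.setdefault(k,[]).append(a[2])
    print(n,{k:(len(z),round(float(min(z)),2),round(float(max(z)),2)) for k,z in sorted(g.items()) if len(z)>8})
E
```

```text
scene0 (0.225, 0.268) 6491 z -0.811 0.597 n>.1 4744 [0.176 0.26  0.1  ] [0.236 0.303 0.597] [[0.194, 0.265, 0.184], [0.212, 0.268, 0.419], [0.231, 0.275, 0.562]]
top0 (0.225, 0.268) 4386 z -0.813 0.795 n>.1 3577 [0.187 0.264 0.1  ] [0.235 0.313 0.795] [[0.206, 0.269, 0.269], [0.229, 0.276, 0.588], [0.233, 0.303, 0.749]]
top0 (0.225, -0.38) 197 z -0.341 0.005 n>.1 0   
top0 (0.225, -0.36) 223 z -0.341 0.005 n>.1 0   
top0 (0.225, -0.4) 146 z -0.341 0.004 n>.1 0   
wrist0 (0.225, 0.268) 4593 z -0.807 0.188 n>.1 550 [0.189 0.292 0.1  ] [0.223 0.312 0.188] [[0.198, 0.305, 0.103], [0.205, 0.309, 0.115], [0.215, 0.31, 0.132]]
wrist0 (0.225, -0.38) 5 z -0.805 -0.797 n>.1 0   
wrist0 (0.225, -0.36) 5 z -0.805 -0.797 n>.1 0   
wrist0 (0.225, -0.4) 6 z -0.804 -0.797 n>.1 0   
top {(np.int64(0), np.int64(-1)): (151, 0.15, 0.23), (np.int64(0), np.int64(0)): (628, 0.15, 0.25), (np.int64(0), np.int64(1)): (111, 0.15, 0.23), (np.int64(1), np.int64(-1)): (155, 0.15, 0.22), (np.int64(1), np.int64(0)): (836, 0.15, 0.24), (np.int64(1), np.int64(2)): (305, 0.5, 0.56), (np.int64(1), np.int64(3)): (154, 0
[... 2027 characters left out ...]
p.int64(5)): (1243, 0.25, 0.5), (np.int64(3), np.int64(6)): (452, 0.22, 0.4), (np.int64(7), np.int64(-1)): (363, 0.15, 0.31), (np.int64(7), np.int64(0)): (16, 0.15, 0.17), (np.int64(8), np.int64(-1)): (2079, 0.15, 0.33), (np.int64(8), np.int64(0)): (152, 0.17, 0.31), (np.int64(9), np.int64(-1)): (321, 0.15, 0.38), (np.int64(9), np.int64(0)): (549, 0.15, 0.38), (np.int64(9), np.int64(1)): (915, 0.15, 0.46), (np.int64(9), np.int64(2)): (333, 0.15, 0.46), (np.int64(10), np.int64(-1)): (1712, 0.15, 0.38), (np.int64(10), np.int64(0)): (1627, 0.15, 0.38), (np.int64(10), np.int64(1)): (3549, 0.15, 0.47), (np.int64(10), np.int64(2)): (1158, 0.15, 0.46), (np.int64(10), np.int64(3)): (426, 0.15, 0.2)}
```

>>> send_rows:
  motion:
    - {"translation": [0.25,0,-0.25],"turn": [0,0,0],"grip": 1}
    - {"translation": [0.25,0,-0.25],"turn": [0,0,0],"grip": 1}
    - {"translation": [0.25,0,-0.25],"turn": [0,0,0],"grip": 1}
    - {"translation": [0.25,0,-0.25],"turn": [0,0,0],"grip": 1}
    - {"translation": [0.25,0,-0.25],"turn": [0,0,0],"grip": 1}

```text
clock: 0.57
tool_pos: [0.1663, 0.5862, 0.2938]
eef_rot: [-0.689, -3.065, -0.01]
force: [0.2, -0.2, 0.1]
grip_width: 0.0879
finger_force: 0.0
```

```bash
cat >> h.py <<'E'
def log():
    s=ctrl.state(); print('J',s['joints'].round(4).tolist(),'p',s['tool_pos'].round(4).tolist(),'r',s['eef_rot'].round(4).tolist(),'t',round(s['clock'],2),'F',s['force'].round(1).tolist(),'w',round(s['grip_width'],4),round(s['finger_force'],1))
    open('/tmp/log.txt','a').write(repr([s['joints'].tolist(),s['tool_pos'].tolist(),s['eef_rot'].tolist()])+'\n'); return s
E
python3 -c "from h import *;log()"
```

```text
J [1.2381, 0.1606, 0.9687, 0.0008, 2.006, 0.1099] p [0.1663, 0.5862, 0.2938] r [-0.689, -3.065, -0.01] t 0.57 F [0.2, -0.2, 0.1] w 0.0879 0.0
```

>>> send_rows:
  motion:
    - {"translation": [0,-0.1,0],"turn": [0,0,0],"grip": 1}
    - {"translation": [0,-0.2,0],"turn": [0,0,0],"grip": 1}
    - {"translation": [0,-0.3,0],"turn": [0,0,0],"grip": 1}
    - {"translation": [0,-0.4,0],"turn": [0,0,0],"grip": 1}
    - {"translation": [0,-0.4,0],"turn": [0,0,0],"grip": 1}

```text
clock: 0.98
tool_pos: [0.098, 0.4349, 0.2897]
eef_rot: [0.694, 3.064, -0.001]
force: [-0.3, 0.4, 1.1]
grip_width: 0.0877
finger_force: 0.0
```

```bash
python3 - <<'E'
from h import *
log()
S=[eval(l) for l in open('/tmp/log.txt')]+[[[1.06856923,.0917646830,1.23175721,0,1.81980266,-.0566769188],[.25840388,.54114567,.18873597],[-.693985411,-3.06348695,.00261249624]]]
for q,p,r in S:
    c,s=np.cos(q[0]),np.sin(q[0]); print('radial',p[0]*c+p[1]*s,'lat',-p[0]*s+p[1]*c)
E
```

```text
J [1.2729, -0.2723, 1.3928, -0.0001, 2.0218, 0.1477] p [0.098, 0.4349, 0.2897] r [0.6943, 3.0639, -0.001] t 0.98 F [-0.3, 0.4, 1.1] w 0.0877 0.0
radial 0.6083336297543095 lat 0.03428276818670045
radial 0.4445376101975981 lat 0.0339725360425569
radial 0.5987111823654654 lat 0.034001786267043976
```

```bash
python3 - <<'E'
from h import *
S=[eval(l) for l in open('/tmp/log.txt')]+[[[1.06856923,.0917646830,1.23175721,0,1.81980266,-.0566769188],[.25840388,.54114567,.18873597],[-.693985411,-3.06348695,.00261249624]]]
A=[];y=[]
for q,p,r in S:
    c,s=np.cos(q[0]),np.sin(q[0]); q2,q3=q[1],q[2]
    A+=[[np.sin(q2),np.sin(q2+q3),1,0],[np.cos(q2),np.cos(q2+q3),0,1]];y+=[p[0]*c+p[1]*s,p[2]]
for cols in ([0,1,2,3],[0,1,3]):
    print(np.linalg.lstsq(np.array(A)[:,cols],np.array(y),rcond=None)[:2])
E
```

```text
(array([ 0.35736456,  0.55845126,  0.03622912, -0.29966149]), array([0.0002675]))
(array([ 0.35558973,  0.59722724, -0.31223131]), array([0.00030707]))
```

>>> send_rows:
  motion:
    - {"translation": [-0.05,-0.34,-0.2],"turn": [0,0,0],"grip": 1}
    - {"translation": [-0.05,-0.34,-0.2],"turn": [0,0,0],"grip": 1}
    - {"translation": [-0.05,-0.34,-0.2],"turn": [0,0,0],"grip": 1}
    - {"translation": [-0.05,-0.34,-0.2],"turn": [0,0,0],"grip": 1}
    - {"translation": [-0.05,-0.34,-0.2],"turn": [0,0,0],"grip": 1}

```text
clock: 1.4
tool_pos: [0.0586, 0.3057, 0.3743]
eef_rot: [0.696, 3.063, 0.013]
force: [-0.2, -0.9, 0.7]
grip_width: 0.0878
finger_force: 0.0
```

```bash
python3 -c "from h import *;log()"
```

```text
J [1.2724, -0.5288, 1.416, -0.0004, 2.246, 0.1481] p [0.0586, 0.3057, 0.3743] r [0.6956, 3.0626, 0.0132] t 1.4 F [-0.2, -0.9, 0.7] w 0.0878 0.0
```

>>> send_rows:
  motion:
    - {"translation": [-0.05,-0.34,-0.2],"turn": [0,0,0],"grip": 1}
    - {"translation": [-0.05,-0.34,-0.2],"turn": [0,0,0],"grip": 1}
    - {"translation": [-0.05,-0.34,-0.2],"turn": [0,0,0],"grip": 1}
    - {"translation": [-0.05,-0.34,-0.2],"turn": [0,0,0],"grip": 1}
    - {"translation": [-0.05,-0.34,-0.2],"turn": [0,0,0],"grip": 1}

```text
clock: 1.82
tool_pos: [0.0176, 0.1741, 0.4535]
eef_rot: [0.696, 3.063, 0.014]
force: [-0.3, -0.3, 1.3]
grip_width: 0.088
finger_force: 0.0
```

```bash
python3 -c "
from h import *
s=log();print(R.from_rotvec(s['eef_rot']).as_matrix().round(3))
S=[eval(l) for l in open('/tmp/log.txt')]
A=[];y=[]
for q,p,r in S:
    c,s=np.cos(q[0]),np.sin(q[0]); q2,q3=q[1],q[1]+q[2];q5=q3+q[4]
    A+=[[np.sin(q2),np.sin(q3),1,0,np.cos(q3),np.sin(q5)],[np.cos(q2),np.cos(q3),0,1,-np.sin(q3),np.cos(q5)]];y+=[p[0]*c+p[1]*s,p[2]]
A=np.array(A)[:,:5];print(np.linalg.lstsq(A,np.array(y),rcond=None));print(y)"
```

```text
J [1.2749, -0.6992, 1.3313, -0.0004, 2.5007, 0.1505] p [0.0176, 0.1741, 0.4535] r [0.6957, 3.0627, 0.0137] t 1.82 F [-0.3, -0.3, 1.3] w 0.088 0.0
[[-0.902  0.432  0.003]
 [ 0.432  0.902  0.008]
 [ 0.001  0.009 -1.   ]]
(array([ 0.37672593,  0.55368244,  0.00203959, -0.21869308,  0.10606222]), array([2.61903352e-06]), np.int32(5), array([3.4299154 , 2.8138047 , 0.45533704, 0.28723354, 0.16837022]))
[np.float64(0.6083336297543095), 0.2938004024001885, np.float64(0.4445376101975981), 0.2896971629314088, np.float64(0.3094371940043471), 0.3743232562056112, np.float64(0.17171386097620053), 0.4534702605378492]
```

>>> send_rows:
  motion:
    - {"translation": [-0.05,-0.01,0],"turn": [0,0,0.066],"grip": 1}
    - {"translation": [-0.1,-0.02,0],"turn": [0,0,0.13],"grip": 1}
    - {"translation": [-0.16,-0.03,0],"turn": [0,0,0.2],"grip": 1}
    - {"translation": [-0.21,-0.035,0],"turn": [0,0,0.262],"grip": 1}
    - {"translation": [-0.21,-0.035,0],"turn": [0,0,0.262],"grip": 1}

```text
clock: 2.23
tool_pos: [0.0921, 0.1279, 0.4479]
eef_rot: [-1.304, -2.857, 0.005]
force: [0.4, -0.1, 0.6]
grip_width: 0.0882
finger_force: 0.0
```

>>> send_rows:
  motion:
    - {"translation": [-0.05,0.01,0],"turn": [0,0,0.066],"grip": 1}
    - {"translation": [-0.1,0.02,0],"turn": [0,0,0.13],"grip": 1}
    - {"translation": [-0.16,0.04,0],"turn": [0,0,0.2],"grip": 1}
    - {"translation": [-0.21,0.05,0],"turn": [0,0,0.262],"grip": 1}
    - {"translation": [-0.21,0.05,0],"turn": [0,0,0.262],"grip": 1}

```text
clock: 2.65
tool_pos: [0.1625, 0.0786, 0.4474]
eef_rot: [-1.825, -2.554, 0.007]
force: [0.2, 0.3, 0.6]
grip_width: 0.0875
finger_force: 0.0
```

```bash
python3 -c "
from h import *
s=log();print(R.from_rotvec(s['eef_rot']).as_matrix().round(3))"
```

```text
J [0.2623, -0.689, 1.3417, -0.0009, 2.494, -0.0681] p [0.1625, 0.0786, 0.4474] r [-1.8251, -2.5536, 0.0067] t 2.65 F [0.2, 0.3, 0.6] w 0.0875 0.0
[[-0.324  0.946 -0.005]
 [ 0.946  0.324 -0.002]
 [-0.    -0.005 -1.   ]]
```

>>> send_rows:
  motion:
    - {"translation": [-0.01,0.1,0.03],"turn": [0,0,0],"grip": 1}
    - {"translation": [-0.02,0.2,0.06],"turn": [0,0,0],"grip": 1}
    - {"translation": [-0.025,0.3,0.1],"turn": [0,0,0],"grip": 1}
    - {"translation": [-0.03,0.4,0.13],"turn": [0,0,0],"grip": 1}
    - {"translation": [-0.035,0.465,0.15],"turn": [0,0,0],"grip": 1}

```text
clock: 3.07
tool_pos: [0.3414, 0.1305, 0.386]
eef_rot: [-1.808, -2.566, 0.005]
force: [-0.1, 0.6, -0.2]
grip_width: 0.0879
finger_force: 0.0
```

>>> send_rows:
  motion:
    - {"translation": [-0.01,0.1,0.03],"turn": [0,0,0],"grip": 1}
    - {"translation": [-0.02,0.2,0.06],"turn": [0,0,0],"grip": 1}
    - {"translation": [-0.025,0.3,0.1],"turn": [0,0,0],"grip": 1}
    - {"translation": [-0.03,0.4,0.13],"turn": [0,0,0],"grip": 1}
    - {"translation": [-0.035,0.465,0.15],"turn": [0,0,0],"grip": 1}

```text
clock: 3.48
tool_pos: [0.5209, 0.1801, 0.325]
eef_rot: [-1.807, -2.566, 0.006]
force: [0.6, -0.3, -0.0]
grip_width: 0.0879
finger_force: 0.0
```

>>> send_rows:
  motion:
    - {"translation": [0,0,0],"turn": [0,0,0],"grip": 1}
    - {"translation": [0,0,0],"turn": [0,0,0],"grip": 1}
    - {"translation": [0,0,0],"turn": [0,0,0],"grip": 1}

```text
clock: 3.73
tool_pos: [0.5184, 0.1784, 0.3292]
eef_rot: [-1.811, -2.566, 0.002]
force: [-0.4, 0.0, 0.5]
grip_width: 0.088
finger_force: 0.0
```

```bash
python3 -c "
from h import *
log();snap('wrist','wf1')"
```

```text
J [0.2693, 0.0291, 1.0433, 0.0001, 2.0705, -0.0727] p [0.5184, 0.1784, 0.3292] r [-1.8105, -2.5663, 0.0016] t 3.73 F [-0.4, 0.0, 0.5] w 0.088 0.0
```

>>> send_rows:
  motion:
    - {"translation": [-0.1,0,0],"turn": [0,0,0],"grip": 1}
    - {"translation": [-0.2,0,0],"turn": [0,0,0],"grip": 1}
    - {"translation": [-0.3,0,0],"turn": [0,0,0],"grip": 1}
    - {"translation": [-0.3,0,0],"turn": [0,0,0],"grip": 1}
    - {"translation": [-0.3,0,0],"turn": [0,0,0],"grip": 1}

```text
clock: 4.2
tool_pos: [0.5586, 0.0623, 0.3314]
eef_rot: [1.817, 2.56, 0.003]
force: [-0.4, 0.8, -0.5]
grip_width: 0.0877
finger_force: 0.0
```

```bash
python3 -c "
from h import *
log();snap('wrist','wf2')
a=cv2.imread('pics/wf1.png');b=cv2.imread('pics/wf2.png')
cv2.imwrite('pics/wf.png',cv2.resize(np.vstack([a,b]),None,fx=.75,fy=.75,interpolation=cv2.INTER_AREA))"
```

```text
J [0.0505, 0.0647, 1.0026, 0.0001, 2.0716, -0.2856] p [0.5586, 0.0623, 0.3314] r [1.8174, 2.56, 0.0027] t 4.2 F [-0.4, 0.8, -0.5] w 0.0877 0.0
```

View pics/wf.png

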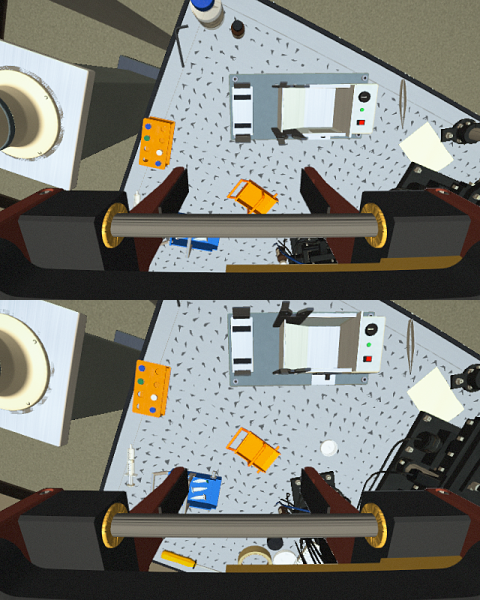

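The wrist views show the feeder almost aligned with the image axes, with the dock on the left and hopper on the right: plate corners at about (230,73)–(380,140) in the upper view and (230,305)–(380,385) in the lower. I'll enlarge both.

```bash
python3 - <<'E'
import cv2,numpy as np
a=cv2.imread('pics/wf1.png');b=cv2.imread('pics/wf2.png')
def c(i,x,y,w,h,k): return cv2.resize(i[y:y+h,x:x+w],None,fx=k,fy=k,interpolation=cv2.INTER_CUBIC)
cv2.imwrite('pics/wfz.png',np.vstack([c(a,295,90,220,105,3.6)[:,:792][:300],c(b,295,0,220,125,3.6)[:,:792][:300]][:1]+[c(b,295,0,220,83,3.6)]))
E
python3 - <<'E'
import cv2,numpy as np
a=cv2.imread('pics/wf1.png');b=cv2.imread('pics/wf2.png')
c=lambda i,x,y,w,h:cv2.resize(i[y:y+h,x:x+w],None,fx=2.6,fy=2.6,interpolation=cv2.INTER_CUBIC)
cv2.imwrite('pics/wfz.png',np.vstack([c(a,295,90,220,110),c(b,295,0,220,120)]))
E
```

```text
(no output)
```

View pics/wfz.png

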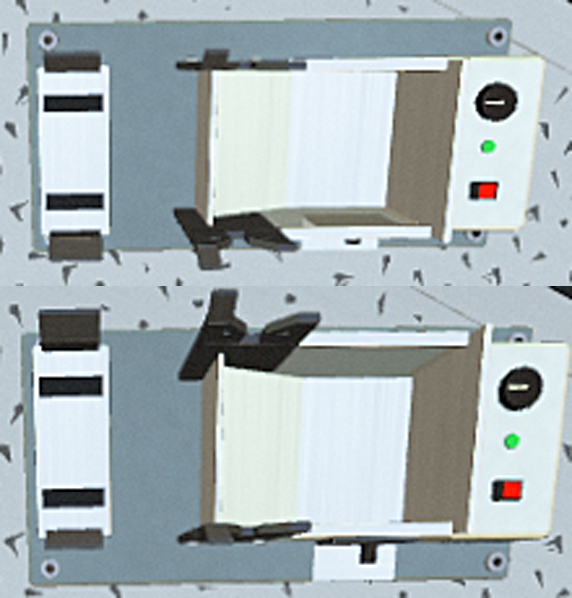

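```bash
python3 - <<'E'
from h import *
L=lambda n:dict(np.load(f'/tmp/{n}.npz'))
a,b=L('wf1'),L('wf2')
A=lambda x,y:(295+(x+.5)/2.6-.5,90+(y+.5)/2.6-.5)
B=lambda x,y:(295+(x+.5)/2.6-.5,(y-286+.5)/2.6-.5)
def T(n,p,q):
    x,e=tri(line(a,*A(*p)),line(b,*B(*q)));print(n,x.round(4),e[0].round(4),'depth',pt(a,*A(*p)).round(4),pt(b,*B(*q)).round(4))
T('dial',(496,102),(520,388));T('green',(488,146),(512,441))
T('mark1L',(44,102),(39,386));T('mark1R',(102,102),(102,386));T('mark2L',(47,201),(43,498));T('mark2R',(103,201),(103,497))
T('shelfTL',(40,66),(35,347));T('shelfTR',(108,68),(111,347))
T('plateTL',(28,24),(22,330));T('plateTR',(511,20),(545,327))
T('screwTR',(498,37),(518,337));T('screwBR',(476,233),(495,562))
for n,s,C,p in [('PL',a,A,(28,24)),('PR',a,A,(511,20)),('PBL1',a,A,(33,246)),('PBL',b,B,(30,583)),('PBR',b,B,(508,578)),('scTL',a,A,(48,40)),('scTR',a,A,(498,37)),('scBL',b,B,(49,568)),('scBR',b,B,(495,562))]:
    print(n,atz(s,*C(*p),.006).round(4),pt(s,*C(*p)).round(4))
for n,s,C,p in [('fwT',a,A,(216,72)),('fwB',a,A,(212,222)),('fwT2',b,B,(219,354)),('fwB2',b,B,(216,530))]: print(n,atz(s,*C(*p),.068).round(4),pt(s,*C(*p)).round(4))
E
```

```text
dial [0.7254 0.3056 0.0706] 0.0001 depth [0.724  0.3052 0.0733] [0.7244 0.3046 0.0733]
green [0.7362 0.282  0.0638] 0.0002 depth [0.7345 0.2817 0.0667] [0.7351 0.2811 0.0668]
mark1L [0.4813 0.2178 0.0742] 0.0002 depth [0.4816 0.2179 0.0756] [0.4813 0.2174 0.0758]
mark1R [0.5125 0.2288 0.0735] 0.0001 depth [0.5123 0.2289 0.0757] [0.5127 0.2284 0.0758]
mark2L [0.5014 0.1649 0.0745] 0.0002 depth [0.5015 0.1652 0.0754] [0.5013 0.1648 0.0758]
mark2R [0.532  0.1761 0.0757] 0.0001 depth [0.5321 0.1761 0.0755] [0.5319 0.1761 0.0752]
shelfTL [0.4728 0.2357 0.0714] 0.0001 depth [0.473  0.2358 0.0734] [0.4729 0.2353 0.0731]
shelfTR [0.5099 0.2477 0.0747] 0.0008 depth [0.5113 0.2477 0.0094] [0.5073 0.2655 0.0079]
plateTL [0.4545 0.2561 0.011 ] 0.0002 depth [ 4.538e-01  2.564e-01 -2.000e-04] [ 4.526e-01  2.588e-01 -2.000e-04]
plateTR [0.7472 0.3647 0.0077] 0.0038 depth [ 7.469e-01  3.652e-01 -2.000e-04] [ 0.7549  0.3704 -0.001 ]
screwTR [0.7305 0.347  0.0272] 0.0002 depth [0.7375 0.35   0.0128] [0.7363 0.3536 0.012 ]
screwBR [0.7826 0.2306 0.0107] 0.0005 depth [0.7822 0.2308 0.0125] [0.7812 0.23   0.0124]
PL [0.4542 0.2562 0.006 ] [ 4.538e-01  2.564e-01 -2.000e-04]
PR [0.7439 0.3638 0.006 ] [ 7.469e-01  3.652e-01 -2.000e-04]
PBL1 [0.5037 0.1202 0.006 ] [ 5.039e-01  1.187e-01 -1.000e-04]
PBL [0.5049 0.1182 0.006 ] [0.5048 0.1182 0.0046]
PBR [0.797  0.2252 0.006 ] [ 0.8006  0.2265 -0.001 ]
scTL [0.4694 0.2512 0.006 ] [0.4698 0.2511 0.013 ]
scTR [0.7408 0.3514 0.006 ] [0.7375 0.35   0.0128]
scBL [0.5134 0.1311 0.006 ] [0.5137 0.1311 0.0124]
scBR [0.7843 0.2313 0.006 ] [0.7812 0.23   0.0124]
fwT [0.5678 0.2661 0.068 ] [0.5679 0.2661 0.0673]
fwB [0.5982 0.1849 0.068 ] [0.5985 0.1847 0.0666]
fwT2 [0.5659 0.2658 0.068 ] [0.5659 0.266  0.0675]
fwB2 [0.5975 0.1814 0.068 ] [0.5902 0.1754 0.1205]
```

>>> send_rows:
  motion:
    - {"translation": [-0.08,-0.06,0.02],"turn": [0,0,0.03],"grip": 1}
    - {"translation": [-0.16,-0.11,0.04],"turn": [0,0,0.06],"grip": 1}
    - {"translation": [-0.24,-0.17,0.07],"turn": [0,0,0.1],"grip": 1}
    - {"translation": [-0.31,-0.22,0.09],"turn": [0,0,0.131],"grip": 1}
    - {"translation": [-0.36,-0.25,0.1],"turn": [0,0,0.131],"grip": 1}

```text
clock: 4.67
tool_pos: [0.5111, -0.1058, 0.2901]
eef_rot: [2.059, 2.372, 0.0]
force: [0.1, -0.1, 0.5]
grip_width: 0.0877
finger_force: 0.0
```

>>> send_rows:
  motion:
    - {"translation": [-0.07,-0.03,0.02],"turn": [0,0,0],"grip": 1}
    - {"translation": [-0.14,-0.06,0.04],"turn": [0,0,0],"grip": 1}
    - {"translation": [-0.2,-0.09,0.05],"turn": [0,0,0],"grip": 1}
    - {"translation": [-0.2,-0.09,0.05],"turn": [0,0,0],"grip": 1}
    - {"translation": [-0.2,-0.09,0.05],"turn": [0,0,0],"grip": 1}

```text
clock: 5.08
tool_pos: [0.4881, -0.189, 0.2705]
eef_rot: [2.057, 2.373, 0.001]
force: [-0.3, 0.2, -0.2]
grip_width: 0.0877
finger_force: 0.0
```

```bash
python3 -c "
from h import *
log();snap('wrist','wt1')"
```

```text
J [-0.4348, -0.0839, 1.2619, 0.0006, 1.9625, -0.5768] p [0.4881, -0.189, 0.2705] r [2.0573, 2.3729, 0.0013] t 5.08 F [-0.3, 0.2, -0.2] w 0.0877 0.0
```

>>> send_rows:
  motion:
    - {"translation": [-0.08,0,0],"turn": [0,0,0],"grip": 1}
    - {"translation": [-0.16,0,0],"turn": [0,0,0],"grip": 1}
    - {"translation": [-0.2,0,0],"turn": [0,0,0],"grip": 1}
    - {"translation": [-0.2,0,0],"turn": [0,0,0],"grip": 1}
    - {"translation": [-0.2,0,0],"turn": [0,0,0],"grip": 1}

```text
clock: 5.55
tool_pos: [0.5005, -0.2675, 0.2701]
eef_rot: [2.056, 2.375, 0.001]
force: [0.7, 0.3, 0.2]
grip_width: 0.0878
finger_force: 0.0
```

```bash
python3 - <<'E'
from h import *
log();snap('wrist','wt2')
a=cv2.imread('pics/wt1.png');b=cv2.imread('pics/wt2.png')
cv2.imwrite('pics/wt.png',np.vstack([cv2.resize(i[0:240,120:520],(500,300),interpolation=cv2.INTER_CUBIC) for i in (a,b)]))
E
```

```text
J [-0.5513, 0.035, 1.1456, 0.0008, 1.9608, -0.6948] p [0.5005, -0.2675, 0.2701] r [2.0561, 2.3753, 0.0011] t 5.55 F [0.7, 0.3, 0.2] w 0.0878 0.0
```

View pics/wt.png

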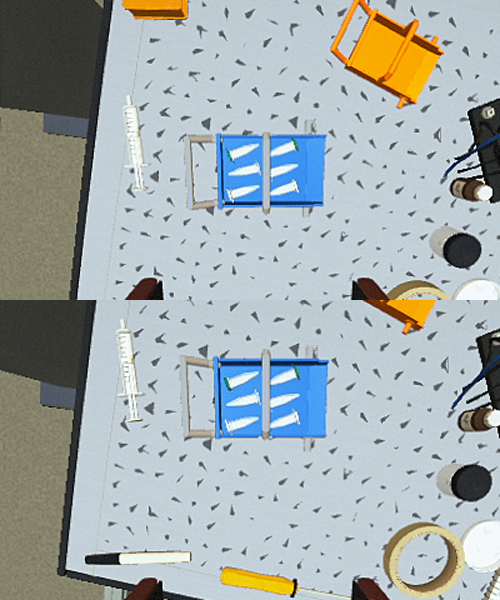

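The pictures show the blue tray with bail bar at x≈266 (y 133–212 in the upper view, 351–438 in the lower) and tail bar at x≈190/184. I'll fit the blue cloud for y and yaw, and triangulate the bars.

```bash
python3 - <<'E'
from h import *
L=lambda n:dict(np.load(f'/tmp/{n}.npz'))
a,b=L('wt1'),L('wt2')
A=lambda x,y:(120+(x+.5)/1.25-.5,(y+.5)/1.25-.5); B=lambda x,y:A(x,y-300)
for n,p,q in[('bailT',(267,135),(266,353)),('bailB',(266,211),(265,437)),('bailM',(266.5,172.5),(265.5,394.5)),('tailM',(190,171),(184.5,396)),('tailT',(190,138),(184.5,360)),('tailB',(190,205),(184.5,434)),('pinT',(309,125),(312,350)),('pinB',(308,213),(307,447))]:
    x,e=tri(line(a,*A(*p)),line(b,*B(*q)));print(n,x.round(4),e[0].round(4))
for s in(a,b):
    h=cv2.cvtColor(s['image'],cv2.COLOR_RGB2HSV);m=cv2.inRange(h,(98,120,60),(118,255,255));m[240:]=0
    n,l,st,_=cv2.connectedComponentsWithStats(m);k=1+np.argmax(st[1:,4]);print(st[k])
    v,u=np.nonzero((l==k)&(s['range_z']>0))
    w=np.array([pt(s,x,y,float(s['range_z'][y,x])) for x,y in zip(u,v)])
    for lo,hi in((.02,.045),(-1,.012)):
        q=w[(w[:,2]>lo)&(w[:,2]<hi)]
        r=cv2.minAreaRect(q[:,:2].astype(np.float32));print(lo,len(q),'ctr',np.round(r[0],4),'size',np.round(r[1],4),'ang',round(r[2],2))
    # bail / tail bars via depth
    w2=[];H,W=s['range_z'].shape
    for y in range(80,200):
        for x in range(240,380):
            if s['range_z'][y,x]>0:w2.append(pt(s,x,y,float(s['range_z'][y,x])))
    w2=np.array(w2);g=w2[(w2[:,2]>.062)];print('bar>62mm',len(g),g.mean(0).round(4),'top',g[:,2].max().round(4))
    if len(g)>9: r=cv2.minAreaRect(g[:,:2].astype(np.float32));print(np.round(r[0],4),np.round(r[1],4),round(r[2],2))
E
```

```text
bailT [ 0.4865 -0.11    0.0566] 0.0004
bailB [ 0.4976 -0.1906  0.0536] 0.0003
bailM [ 0.4919 -0.1487  0.0546] 0.0004
tailM [ 0.4068 -0.1604  0.0383] 0.0008
tailT [ 0.4032 -0.1248  0.0381] 0.0008
tailB [ 0.4098 -0.1997  0.034 ] 0.0008
pinT [ 0.5346 -0.0912  0.016 ] 0.0007
pinB [ 0.5504 -0.1938  0.0088] 0.0015
[ 336  108   45   58 2030]
0.02 204 ctr [ 0.5282 -0.1443] size [0.063  0.0809] ang 8.56
-1 1776 ctr [ 0.5304 -0.1479] size [0.0645 0.0836] ang 8.52
bar>62mm 380 [ 0.4909 -0.1478  0.07  ] top 0.0736
[ 0.4912 -0.1494] [0.0068 0.0838] 8.58
[ 336   47   47   63 2274]
0.02 222 ctr [ 0.5283 -0.1444] size [0.0631 0.0809] ang 8.82
-1 1998 ctr [ 0.5304 -0.1444] size [0.0656 0.0795] ang 8.56
bar>62mm 179 [ 0.495  -0.1728  0.07  ] top 0.0732
[ 0.4951 -0.1736] [0.0065 0.036 ] 9.04
```

>>> send_rows:
  motion:
    - {"translation": [0.08,0.005,0.075],"turn": [0,0,-0.004],"grip": 1}
    - {"translation": [0.16,0.01,0.15],"turn": [0,0,-0.004],"grip": 1}
    - {"translation": [0.22,0.015,0.23],"turn": [0,0,-0.004],"grip": 1}
    - {"translation": [0.28,0.019,0.3],"turn": [0,0,-0.004],"grip": 1}
    - {"translation": [0.296,0.019,0.375],"turn": [0,0,-0.004],"grip": 1}

```text
clock: 6.02
tool_pos: [0.4905, -0.1455, 0.1195]
eef_rot: [2.044, 2.384, 0.004]
force: [-0.2, 0.1, 0.0]
grip_width: 0.0876
finger_force: 0.0
```

>>> send_rows:
  motion:
    - {"translation": [0,0,0],"turn": [0,0,0],"grip": 1}
    - {"translation": [0,0,0],"turn": [0,0,0],"grip": 1}
    - {"translation": [0,0,0],"turn": [0,0,0],"grip": 1}

```text
clock: 6.27
tool_pos: [0.4915, -0.1506, 0.1225]
eef_rot: [2.047, 2.379, 0.002]
force: [0.4, -0.5, 0.6]
grip_width: 0.0879
finger_force: 0.0
```

```bash
python3 - <<'E'
from h import *
s=log();M=R.from_rotvec(s['eef_rot']).as_matrix();print(M.round(3));print((M.T@(np.array([.4912,-.1494,.0493])-s['tool_pos'])/.4).round(3))
E
```

```text
J [-0.3634, -0.1478, 1.584, -0.0001, 1.702, -0.5129] p [0.4915, -0.1506, 0.1225] r [2.0472, 2.3785, 0.0017] t 6.27 F [0.4, -0.5, 0.6] w 0.0879 0.0
[[-0.149  0.989  0.003]
 [ 0.989  0.149 -0.001]
 [-0.002  0.003 -1.   ]]
[ 0.003 -0.001  0.183]
```

>>> send_rows:
  motion:
    - {"translation": [0.002,0,0.05],"turn": [0,0,0],"grip": 1}
    - {"translation": [0.002,0,0.1],"turn": [0,0,0],"grip": 1}
    - {"translation": [0.002,0,0.15],"turn": [0,0,0],"grip": 1}
    - {"translation": [0.002,0,0.18],"turn": [0,0,0],"grip": 1}
    - {"translation": [0.002,0,0.18],"turn": [0,0,0],"grip": 0.6}

```text
clock: 6.68
tool_pos: [0.4901, -0.1503, 0.047]
eef_rot: [-2.051, -2.378, 0.001]
force: [-0.1, 0.4, 0.5]
grip_width: 0.0839
finger_force: 0.0
```

>>> send_rows:
  motion:
    - {"translation": [0,0,0],"turn": [0,0,0],"grip": 0.4}
    - {"translation": [0,0,0],"turn": [0,0,0],"grip": 0.2}
    - {"translation": [0,0,0],"turn": [0,0,0],"grip": 0}
    - {"translation": [0,0,0],"turn": [0,0,0],"grip": 0}
    - {"translation": [0,0,0],"turn": [0,0,0],"grip": 0}

```text
clock: 7.1
tool_pos: [0.4909, -0.15, 0.0488]
eef_rot: [2.049, 2.379, 0.001]
force: [-0.6, -0.3, -0.1]
grip_width: 0.0513
finger_force: 0.0
```

>>> send_rows:
  motion:
    - {"translation": [0,0,0],"turn": [0,0,0],"grip": 0}
    - {"translation": [0,0,0],"turn": [0,0,0],"grip": 0}
    - {"translation": [0,0,0],"turn": [0,0,0],"grip": 0}
    - {"translation": [0,0,0],"turn": [0,0,0],"grip": 0}
    - {"translation": [0,0,0],"turn": [0,0,0],"grip": 0}

```text
clock: 7.52
tool_pos: [0.4903, -0.1498, 0.0477]
eef_rot: [-2.05, -2.38, 0.0]
force: [-0.1, -1.0, 0.1]
grip_width: 0.0183
finger_force: 0.0
```

>>> send_rows:
  motion:
    - {"translation": [0,0,0],"turn": [0,0,0],"grip": 0}
    - {"translation": [0,0,0],"turn": [0,0,0],"grip": 0}
    - {"translation": [0,0,0],"turn": [0,0,0],"grip": 0}
    - {"translation": [0,0,0],"turn": [0,0,0],"grip": 0}

```text
clock: 7.85
tool_pos: [0.4904, -0.1498, 0.0477]
eef_rot: [-2.051, -2.38, 0.0]
force: [-0.0, 0.6, 0.5]
grip_width: 0.0004
finger_force: 0.0
```

>>> send_rows:
  motion:
    - {"translation": [0,0,-0.01],"turn": [0,0,0],"grip": 0}
    - {"translation": [0,0,-0.025],"turn": [0,0,0],"grip": 0}
    - {"translation": [0,0,-0.05],"turn": [0,0,0],"grip": 0}
    - {"translation": [0,0,-0.075],"turn": [0,0,0],"grip": 0}
    - {"translation": [0,0,-0.1],"turn": [0,0,0],"grip": 0}

```text
clock: 8.27
tool_pos: [0.4907, -0.15, 0.0895]
eef_rot: [2.05, 2.379, 0.001]
force: [0.1, -0.5, 0.3]
grip_width: 0.0002
finger_force: 0.0
```

>>> send_rows:
  motion:
    - {"translation": [0,0,-0.04],"turn": [0,0,0],"grip": 0}
    - {"translation": [0,0,-0.09],"turn": [0,0,0],"grip": 0}
    - {"translation": [0,0,-0.14],"turn": [0,0,0],"grip": 0}
    - {"translation": [0,0,-0.19],"turn": [0,0,0],"grip": 0}
    - {"translation": [0,0,-0.24],"turn": [0,0,0],"grip": 0}

```text
clock: 8.68
tool_pos: [0.4904, -0.1499, 0.1861]
eef_rot: [2.05, 2.379, 0.001]
force: [0.4, -0.2, 0.1]
grip_width: 0.0006
finger_force: 0.0
```

>>> send_rows:
  motion:
    - {"translation": [0,0,-0.04],"turn": [0,0,0],"grip": 0}
    - {"translation": [0,0,-0.08],"turn": [0,0,0],"grip": 0}
    - {"translation": [0,0,-0.11],"turn": [0,0,0],"grip": 0}
    - {"translation": [0,0,-0.125],"turn": [0,0,0],"grip": 0}
    - {"translation": [0,0,-0.125],"turn": [0,0,0],"grip": 0}

```text
clock: 9.1
tool_pos: [0.491, -0.1501, 0.2364]
eef_rot: [2.048, 2.377, 0.002]
force: [-0.0, 0.3, 0.1]
grip_width: 0.0003
finger_force: 0.0
```

```bash
python3 - <<'E'
from h import *
s=log();M=R.from_rotvec(s['eef_rot']).as_matrix();print(M.round(3))
w=snap('wrist','wl')
# tray level? point cloud in tool frame: bail & walls
i=w['image'];a=snap('scene','sl')
# project grasp point to scene for crop
g=s['tool_pos']+M@[0,0,-.0187];c=a['world_to_cam']@np.r_[g,1];F=f(a);u=a['cx']-F*c[0]/c[2];v=a['cy']+F*c[1]/c[2];print(u,v)
u,v=int(u),int(v)
cv2.imwrite('pics/lift.png',np.hstack([cv2.resize(a['image'][max(0,v-60):v+90,u-75:u+75],(400,400)),cv2.resize(i[100:340,200:440],(400,400))])[:,:,::-1])
E
```

```text
J [-0.363, -0.1307, 1.3667, -0.0, 1.9016, -0.5114] p [0.491, -0.1501, 0.2364] r [2.0482, 2.3773, 0.0021] t 9.1 F [-0.0, 0.3, 0.1] w 0.0003 0.0
[[-0.148  0.989  0.004]
 [ 0.989  0.148 -0.001]
 [-0.002  0.003 -1.   ]]
333.2750722967246 218.67674913295033
```

View pics/lift.png

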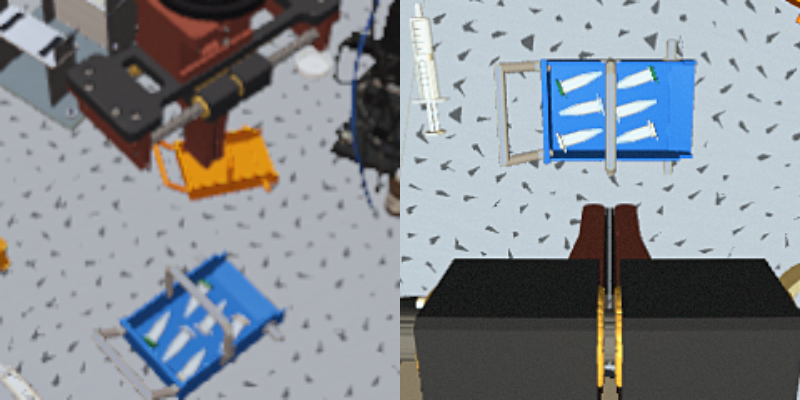

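The fingers closed on nothing and the tray has not moved. The bail sits at image column 611, in line with the finger gap. I'll check where the descent line projects.

```bash
python3 - <<'E'
from h import *
w=dict(np.load('/tmp/wl.npz'));s=ctrl.state();M=R.from_rotvec(s['eef_rot']).as_matrix()
F=f(w)
def proj(w,X):
    c=w['world_to_cam']@np.r_[X,1];p=np.array([c[0]/-c[2],-c[1]/-c[2]]);p=p*(1+float(w['k1'])*(p@p));return p*f(w)+[w['cx'],w['cy']]
k=lambda u:((u[0]-200)/240*400+400,(u[1]-100)/240*400)
for d in(0,.15,.168,.18,.2,.236): X=s['tool_pos']+M@[0,0,d];print(X.round(3),np.round(k(proj(w,X))))
K=lambda x,y:(200+(x-400+.5)*.6-.5,100+(y+.5)*.6-.5)
# bail ends in this image with previous views
L=lambda n:dict(np.load(f'/tmp/{n}.npz'))
A=lambda x,y:(120+(x+.5)/1.25-.5,(y+.5)/1.25-.5)
a=L('wt1');b=L('wt2');B=lambda x,y:A(x,y-300)
for n,p,q,r in[('T',(611,62),(267,135),(266,353)),('B',(611,173),(266,211),(265,437))]:
    l=[line(w,*K(*p)),line(a,*A(*q)),line(b,*B(*r))];print(n,tri(*l)[0].round(4),np.round(tri(*l)[1],4),pt(w,*K(*p)).round(4),tri(l[0],l[2])[0].round(4))
for y in range(60,180,10): print(y,pt(w,*K(611,y)).round(4),end=' ')
W=np.linalg.inv(w['world_to_cam']);print();print((np.linalg.inv(np.block([[M,s['tool_pos'][:,None]],[np.zeros((1,3)),1]]))@W).round(3))
E
```

```text
[ 0.49  -0.15   0.234] [610. 199.]
[ 0.49  -0.15   0.084] [609. 126.]
[ 0.49  -0.15   0.066] [609. 121.]
[ 0.49  -0.15   0.054] [609. 118.]
[ 0.49  -0.15   0.034] [609. 113.]
[ 0.49  -0.15  -0.002] [609. 106.]
T [ 0.4863 -0.1088  0.0489] [0.0009 0.0013 0.0004] [ 0.4855 -0.1072  0.0607] [ 0.4859 -0.1082  0.0474]
B [ 0.4976 -0.1904  0.0604] [0.0007 0.001  0.0006] [ 0.4978 -0.1893  0.0659] [ 0.4976 -0.1908  0.0612]
60 [ 0.4856 -0.1072  0.0406] 70 [ 0.4862 -0.1122  0.0677] 80 [ 0.4872 -0.1189  0.0715] 90 [ 0.4883 -0.126   0.0714] 100 [ 0.4894 -0.1332  0.0709] 110 [ 0.4904 -0.1403  0.0716] 120 [ 0.4915 -0.1477  0.071 ] 130 [ 0.4926 -0.1549  0.0719] 140 [ 0.4937 -0.1624  0.0716] 150 [ 0.4949 -0.1701  0.0709] 160 [ 0.496  -0.1775  0.0717] 170 [ 0.4972 -0.1856  0.0705] 
[[-0.     0.964  0.264  0.072]
 [ 1.     0.001 -0.002 -0.001]
 [-0.002  0.264 -0.964 -0.197]
 [ 0.     0.     0.     1.   ]]
```

```bash
python3 - <<'E'
from h import *
s=ctrl.state();M=R.from_rotvec(s['eef_rot']).as_matrix()
C=np.load('/tmp/C.npy')
for n in('wl','wt2','wrist0'):
    w=dict(np.load(f'/tmp/{n}.npz')); w['world_to_cam']=np.linalg.inv(C)  # tool frame
    v,u=np.mgrid[0:400:2,0:640:2];v=v.ravel();u=u.ravel();d=w['range_z'][v,u];k=(d>0)&(d<.32);print(n,k.sum(),d[d>0].min())
    P=np.array([pt(w,x,y,float(z)) for x,y,z in zip(u[k],v[k],d[k])])
    q=P[(P[:,2]>-.08)&(P[:,2]<.04)]
    if len(q):
        print('max z pts',np.round(sorted(q[:,2])[-5:],4),q.min(0).round(3),q.max(0).round(3))
        for lo in np.arange(-.08,.02,.01):
            t=q[(q[:,2]>=lo)&(q[:,2]<lo+.01)]
            if len(t): print(round(lo,3),len(t),'x',t[:,0].min().round(3),t[:,0].max().round(3),'y',t[:,1].min().round(3),t[:,1].max().round(3))
w=dict(np.load('/tmp/wl.npz'));print(w['range_z'][200:300:6,326].round(3),w['range_z'][200:300:6,320].round(3),w['range_z'][200:300:6,332].round(3))
E
```

```text
wl 21082 0.0500111
max z pts [0.0392 0.0393 0.0395 0.04   0.04  ] [-0.035 -0.011 -0.079] [0.049 0.265 0.04 ]
-0.08 73 x -0.003 0.013 y -0.011 0.011
-0.07 99 x 0.003 0.013 y -0.011 0.01
-0.06 77 x 0.007 0.013 y -0.01 0.009
-0.05 63 x 0.01 0.013 y -0.009 0.008
-0.04 39 x 0.01 0.012 y -0.009 0.008
wt2 21092 0.050041527
max z pts [-0.0323 -0.0322 -0.0318 -0.0317 -0.0316] [-0.009 -0.055 -0.08 ] [ 0.013  0.055 -0.032]
-0.08 244 x -0.005 0.013 y -0.055 0.055
-0.07 219 x -0.009 0.013 y -0.054 0.054
-0.06 190 x -0.009 0.013 y -0.053 0.052
-0.05 147 x -0.009 0.012 y -0.053 0.052
-0.04 107 x -0.009 0.012 y -0.053 0.052
wrist0 20022 0.050028723
max z pts [0.0379 0.0383 0.0388 0.0391 0.0393] [-0.045 -0.254 -0.08 ] [0.013 0.055 0.039]
-0.08 239 x -0.004 0.012 y -0.056 0.055
-0.07 227 x -0.009 0.013 y -0.054 0.053
-0.06 192 x -0.009 0.012 y -0.054 0.052
-0.05 140 x -0.009 0.012 y -0.053 0.051
-0.04 109 x -0.009 0.012 y -0.053 0.052
-0.02 2 x -0.042 -0.041 y -0.238 -0.236
-0.01 25 x -0.043 -0.038 y -0.244 -0.236
-0.0 25 x -0.042 -0.038 y -0.249 -0.236
0.01 18 x -0.044 -0.038 y -0.253 -0.236
[0.375 0.453 0.456 0.457 0.459 0.165 0.156 0.148 0.143 0.138 0.136 0.138
 0.137 0.137 0.136 0.075 0.075] [0.448 0.453 0.454 0.456 0.169 0.16  0.153 0.146 0.139 0.133 0.128 0.122
 0.078 0.075 0.073 0.073 0.071] [0.449 0.452 0.454 0.457 0.169 0.16  0.152 0.145 0.139 0.133 0.081 0.08
 0.078 0.074 0.074 0.071 0.072]
```

The depth image shows the real fingertips about 32 mm behind the reported TCP, so the fingers closed just above the bar. The grasp point is therefore about tool z = -0.050. I'll go 30 mm lower.

>>> send_rows:
  motion:
    - {"translation": [0,0,0.06],"turn": [0,0,0],"grip": 0.6}
    - {"translation": [0,0,0.12],"turn": [0,0,0],"grip": 0.6}
    - {"translation": [0,0,0.18],"turn": [0,0,0],"grip": 0.6}
    - {"translation": [0,0,0.24],"turn": [0,0,0],"grip": 0.6}
    - {"translation": [0,0,0.3],"turn": [0,0,0],"grip": 0.6}

```text
clock: 9.62
tool_pos: [0.4896, -0.1495, 0.1112]
eef_rot: [-2.049, -2.379, 0.001]
force: [-0.1, 0.4, 0.2]
grip_width: 0.0301
finger_force: 0.0
```

>>> send_rows:
  motion:
    - {"translation": [0,0,0.03],"turn": [0,0,0],"grip": 0.6}
    - {"translation": [0,0,0.06],"turn": [0,0,0],"grip": 0.6}
    - {"translation": [0,0,0.1],"turn": [0,0,0],"grip": 0.6}
    - {"translation": [0,0,0.14],"turn": [0,0,0],"grip": 0.6}
    - {"translation": [0,0,0.17],"turn": [0,0,0],"grip": 0.6}

```text
clock: 10.03
tool_pos: [0.4903, -0.1498, 0.0448]
eef_rot: [-2.05, -2.38, 0.0]
force: [0.4, 0.0, -0.5]
grip_width: 0.0525
finger_force: 0.0
```

>>> send_rows:
  motion:
    - {"translation": [0,0,0.03],"turn": [0,0,0],"grip": 0.6}
    - {"translation": [0,0,0.055],"turn": [0,0,0],"grip": 0.6}
    - {"translation": [0,0,0.07],"turn": [0,0,0],"grip": 0.6}
    - {"translation": [0,0,0.07],"turn": [0,0,0],"grip": 0}
    - {"translation": [0,0,0.07],"turn": [0,0,0],"grip": 0}

```text
clock: 10.45
tool_pos: [0.4905, -0.1499, 0.0179]
eef_rot: [-2.05, -2.38, 0.0]
force: [-0.7, -0.1, -0.1]
grip_width: 0.0429
finger_force: 0.0
```

>>> send_rows:
  motion:
    - {"translation": [0,0,0],"turn": [0,0,0],"grip": 0}
    - {"translation": [0,0,0],"turn": [0,0,0],"grip": 0}
    - {"translation": [0,0,0],"turn": [0,0,0],"grip": 0}
    - {"translation": [0,0,0],"turn": [0,0,0],"grip": 0}
    - {"translation": [0,0,0],"turn": [0,0,0],"grip": 0}

```text
clock: 10.87
tool_pos: [0.491, -0.1499, 0.0183]
eef_rot: [2.05, 2.379, 0.001]
force: [3.0, 0.5, 1.0]
grip_width: 0.0096
finger_force: 1.0
```

>>> send_rows:
  motion:
    - {"translation": [0,0,0],"turn": [0,0,0],"grip": 0}
    - {"translation": [0,0,0],"turn": [0,0,0],"grip": 0}
    - {"translation": [0,0,0],"turn": [0,0,0],"grip": 0}
    - {"translation": [0,0,0],"turn": [0,0,0],"grip": 0}

```text
clock: 11.2
tool_pos: [0.4909, -0.1499, 0.0181]
eef_rot: [2.05, 2.379, 0.001]
force: [3.4, 0.5, 1.3]
grip_width: 0.0066
finger_force: 30.0
```

>>> send_rows:
  motion:
    - {"translation": [0,0,-0.01],"turn": [0,0,0],"grip": 0}
    - {"translation": [0,0,-0.025],"turn": [0,0,0],"grip": 0}
    - {"translation": [0,0,-0.045],"turn": [0,0,0],"grip": 0}
    - {"translation": [0,0,-0.07],"turn": [0,0,0],"grip": 0}
    - {"translation": [0,0,-0.1],"turn": [0,0,0],"grip": 0}

```text
clock: 11.62
tool_pos: [0.4899, -0.1498, 0.0582]
eef_rot: [-2.05, -2.379, 0.001]
force: [0.7, -0.2, -2.4]
grip_width: 0.0073
finger_force: 30.0
```

>>> send_rows:
  motion:
    - {"translation": [0,0,-0.03],"turn": [0,0,0],"grip": 0}
    - {"translation": [0,0,-0.06],"turn": [0,0,0],"grip": 0}
    - {"translation": [0,0,-0.09],"turn": [0,0,0],"grip": 0}
    - {"translation": [0,0,-0.12],"turn": [0,0,0],"grip": 0}
    - {"translation": [0,0,-0.15],"turn": [0,0,0],"grip": 0}

```text
clock: 12.03
tool_pos: [0.4905, -0.1499, 0.1193]
eef_rot: [2.05, 2.38, 0.0]
force: [-0.1, -0.9, -2.9]
grip_width: 0.0069
finger_force: 30.0
```

>>> send_rows:
  motion:
    - {"translation": [0,0,-0.03],"turn": [0,0,0],"grip": 0}
    - {"translation": [0,0,-0.06],"turn": [0,0,0],"grip": 0}
    - {"translation": [0,0,-0.09],"turn": [0,0,0],"grip": 0}
    - {"translation": [0,0,-0.12],"turn": [0,0,0],"grip": 0}
    - {"translation": [0,0,-0.15],"turn": [0,0,0],"grip": 0}

```text
clock: 12.45
tool_pos: [0.4904, -0.1499, 0.1789]
eef_rot: [-2.051, -2.38, 0.0]
force: [1.0, 0.3, -2.8]
grip_width: 0.0072
finger_force: 30.0
```

```bash
python3 - <<'E'
from h import *
s=log();M=R.from_rotvec(s['eef_rot']).as_matrix();print(M.round(3))
w=snap('wrist','wl2')
# tray slope in tool frame: blue cloud
h=cv2.cvtColor(w['image'],cv2.COLOR_RGB2HSV);m=cv2.inRange(h,(98,120,60),(118,255,255))
n,l,st,_=cv2.connectedComponentsWithStats(m);k=1+np.argmax(st[1:,4]);print(st[k])
v,u=np.nonzero((l==k)&(w['range_z']>0));P=np.array([pt(w,x,y,float(w['range_z'][y,x])) for x,y in zip(u,v)])
Q=(P-s['tool_pos'])@M;Q[:,2]*=-1
print(Q.min(0),Q.max(0))
lo=Q[Q[:,2]<np.percentile(Q[:,2],50)];A=np.c_[lo[:,:2],np.ones(len(lo))];
for _ in range(6):
    c=np.linalg.lstsq(A,lo[:,2],rcond=None)[0];r=abs(A@c-lo[:,2]);A=A[r<.004];lo=lo[r<.004]
print(c,len(lo),r.mean())
cv2.imwrite('pics/lift2.png',w['image'][:,:,::-1])
E
```

```text
J [-0.3629, -0.1457, 1.4824, -0.0, 1.8049, -0.5114] p [0.4904, -0.1499, 0.1789] r [-2.0506, -2.3801, 0.0] t 12.45 F [1.0, 0.3, -2.8] w 0.0072 30.0
[[-0.148  0.989 -0.   ]
 [ 0.989  0.148 -0.   ]
 [-0.    -0.    -1.   ]]
[ 332  159  102   97 6453]
[-0.11413779  0.0030628  -0.18106136] [0.04175155 0.12815135 0.11863202]
[ 0.00258237 -0.00646034 -0.01552699] 2320 0.0004319037608394221
```

View pics/lift2.png

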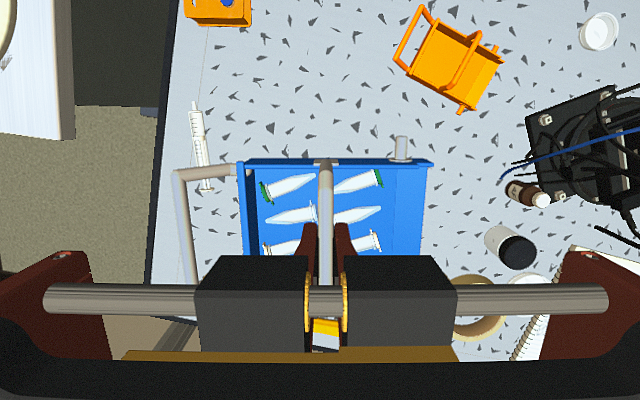

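The tray is held at the middle of its bail and level to within 0.5°. All six tubes are visible in the tray, so I'll carry it to the feeder.

>>> send_rows:
  motion:
    - {"translation": [0.02,0.005,0],"turn": [0,0,0],"grip": 0}
    - {"translation": [0.06,0.02,0],"turn": [0,0,0],"grip": 0}
    - {"translation": [0.11,0.035,0],"turn": [0,0,-0.01],"grip": 0}
    - {"translation": [0.17,0.055,0],"turn": [0,0,-0.02],"grip": 0}
    - {"translation": [0.23,0.07,0],"turn": [0,0,-0.03],"grip": 0}

```text
clock: 12.92
tool_pos: [0.5042, -0.0533, 0.1766]
eef_rot: [-1.995, -2.424, 0.001]
force: [0.3, 0.4, -2.8]
grip_width: 0.0072
finger_force: 30.0
```

>>> send_rows:
  motion:
    - {"translation": [0.065,0.02,0],"turn": [0,0,-0.015],"grip": 0}
    - {"translation": [0.13,0.04,0],"turn": [0,0,-0.03],"grip": 0}
    - {"translation": [0.195,0.06,0],"turn": [0,0,-0.05],"grip": 0}
    - {"translation": [0.26,0.08,0],"turn": [0,0,-0.07],"grip": 0}
    - {"translation": [0.32,0.1,0],"turn": [0,0,-0.09],"grip": 0}

```text
clock: 13.33
tool_pos: [0.5184, 0.0807, 0.1767]
eef_rot: [-1.825, -2.555, 0.001]
force: [0.0, 0.0, -2.7]
grip_width: 0.0072
finger_force: 30.0
```

>>> send_rows:
  motion:
    - {"translation": [0.06,0.01,0],"turn": [0,0,-0.01],"grip": 0}
    - {"translation": [0.11,0.025,0],"turn": [0,0,-0.017],"grip": 0}
    - {"translation": [0.15,0.035,0],"turn": [0,0,-0.017],"grip": 0}
    - {"translation": [0.18,0.04,0],"turn": [0,0,-0.017],"grip": 0}
    - {"translation": [0.19,0.042,0],"turn": [0,0,-0.017],"grip": 0}

```text
clock: 13.75
tool_pos: [0.5096, 0.1579, 0.1769]
eef_rot: [-1.792, -2.578, 0.001]
force: [0.4, 0.1, -3.2]
grip_width: 0.0073
finger_force: 30.0
```

```bash
python3 - <<'E'
from h import *
s=log();M=R.from_rotvec(s['eef_rot']).as_matrix();print(M.round(3));print((M.T@(np.array([.5465,.2109,.178])-s['tool_pos'])/.4).round(4))
print(20.3-np.degrees(np.arctan2(M[1,1],M[0,1])))
E
```

```text
J [0.2362, -0.0887, 1.4334, 0.0007, 1.7985, -0.1197] p [0.5096, 0.1579, 0.1769] r [-1.792, -2.5785, 0.0012] t 13.75 F [0.4, 0.1, -3.2] w 0.0073 30.0
[[-0.349  0.937 -0.002]
 [ 0.937  0.349  0.   ]
 [ 0.001 -0.001 -1.   ]]
[ 0.0921  0.1327 -0.003 ]
-0.10175227145660415
```

>>> send_rows:
  motion:
    - {"translation": [0.02,0.03,0],"turn": [0,0,0],"grip": 0}
    - {"translation": [0.05,0.075,0],"turn": [0,0,0],"grip": 0}
    - {"translation": [0.08,0.115,0],"turn": [0,0,0],"grip": 0}
    - {"translation": [0.092,0.133,0],"turn": [0,0,0],"grip": 0}
    - {"translation": [0.092,0.133,0],"turn": [0,0,0],"grip": 0}

```text
clock: 14.17
tool_pos: [0.5479, 0.2095, 0.1766]
eef_rot: [-1.794, -2.578, 0.002]
force: [0.1, -0.4, -2.6]
grip_width: 0.0072
finger_force: 30.0
```

>>> send_rows:
  motion:
    - {"translation": [0,0,0],"turn": [0,0,0],"grip": 0}
    - {"translation": [0,0,0],"turn": [0,0,0],"grip": 0}
    - {"translation": [0,0,0],"turn": [0,0,0],"grip": 0}

```text
clock: 14.42
tool_pos: [0.5474, 0.2079, 0.178]
eef_rot: [1.797, 2.577, -0.0]
force: [-0.1, 0.0, -2.5]
grip_width: 0.0073
finger_force: 30.0
```

```bash
python3 - <<'E'
from h import *
s=log();M=R.from_rotvec(s['eef_rot']).as_matrix();print(M.round(3));print((M.T@(np.array([.5465,.2109,.178])-s['tool_pos'])/.4).round(4))
w=snap('wrist','wh');a=snap('scene','sh')
cv2.imwrite('pics/hov.png',np.vstack([cv2.resize(w['image'][60:310,140:640],(600,300)),cv2.resize(a['image'][80:205,200:450],(600,300),interpolation=cv2.INTER_CUBIC)])[:,:,::-1])
E
```

```text
J [0.3052, 0.0498, 1.2947, -0.0003, 1.7971, -0.0479] p [0.5474, 0.2079, 0.178] r [1.7967, 2.5768, -0.0002] t 14.42 F [-0.1, 0.0, -2.5] w 0.0073 30.0
[[-0.346  0.938  0.   ]
 [ 0.938  0.346 -0.   ]
 [-0.     0.    -1.   ]]
[0.0077 0.0005 0.    ]
```

View pics/hov.png

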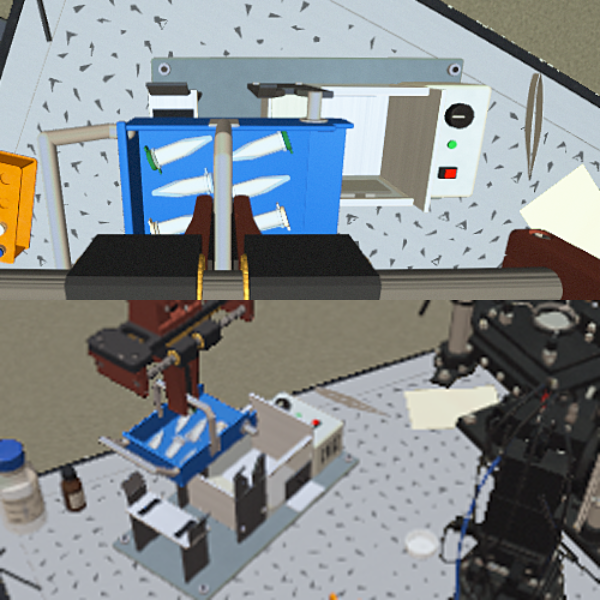

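The hover picture shows the tray over the feeder, with the left pin at about (315,105) close to the cheek at (300,90), and the tubes still inside. I'll check the pin's place numerically in the feeder frame.

```bash
python3 - <<'E'
from h import *
w=dict(np.load('/tmp/wh.npz'));t=np.radians(20.3);X=np.array([np.cos(t),np.sin(t)]);Y=np.array([-X[1],X[0]]);O=np.array([.5932,.2289])
fr=lambda p:np.r_[(p[:2]-O)@X,(p[:2]-O)@Y,p[2]]
k=lambda x,y:(140+x/1.2,60+y/1.2)
for n,p in(('scTL',(165,69)),('scTR',(455,69)),('dial',(459,116)),('green',(452,145)),('bailmid?',(223,160))): print(n,fr(pt(w,*k(*p))).round(4))
print('old',[fr(np.array(q)).round(4).tolist() for q in([.4698,.2511,.0125],[.7375,.35,.0125],[.7244,.3046,.0733],[.7348,.2814,.0667])])
P=np.array([fr(pt(w,u,v,float(w['range_z'][v,u]))) for v in range(110,175) for u in range(340,445) if w['range_z'][v,u]>0])
q=P[(P[:,2]>.16)&(P[:,2]<.19)&(P[:,1]>.0425)]
print(len(q),'pin x',q[:,0].min(),q[:,0].max(),np.median(q[:,0]),'y',q[:,1].min(),q[:,1].max(),'ztop',np.percentile(q[:,2],95))
q=P[(P[:,2]>.1)&(P[:,2]<.14)];print('cheek tabs',len(q),q.min(0),q.max(0))
g=np.array([fr(pt(w,u,v,float(w['range_z'][v,u]))) for v in range(90,310) for u in range(140,440) if w['range_z'][v,u]>0])
h=g[(g[:,2]>.21)&(g[:,2]<.24)&(abs(g[:,0]+.05)<.03)&(g[:,1]>.005)];print('bail',len(h),np.median(h,0),h[:,1].min(),h[:,1].max())
h=g[(g[:,2]>.175)&(g[:,2]<.2)&(g[:,0]<-.02)];print('walltop y max',np.percentile(h[:,1],[50,95,99]),np.percentile(h[:,2],[5,50,95]))
E
```

```text
scTL [-0.1068  0.0633  0.0129]
scTR [0.1774 0.0643 0.0132]
dial [0.1489 0.0263 0.0733]
green [ 0.1517 -0.0004  0.0661]
bailmid? [-0.0507  0.0302  0.2312]
old [[-0.108, 0.0636, 0.0125], [0.1774, 0.0635, 0.0125], [0.1493, 0.0255, 0.0733], [0.151, 0.0001, 0.0667]]
202 pin x -0.004248076426691042 0.0031463964490442524 -0.0011106669090921078 y 0.042504962636105315 0.05374581466444676 ztop 0.17632357118685796
cheek tabs 398 [-0.02696797  0.04515619  0.10026028] [0.02623655 0.0559254  0.13219115]
bail 1866 [-0.05065036  0.01264361  0.22966383] 0.005034278854980383 0.0403426247595018
walltop y max [0.03436965 0.03805119 0.03984517] [0.1769696  0.18873278 0.19641931]
```

>>> send_rows:
  motion:
    - {"translation": [0.0065,0.0015,0.01],"turn": [0,0,0],"grip": 0}
    - {"translation": [0.0065,0.0015,0.03],"turn": [0,0,0],"grip": 0}
    - {"translation": [0.0065,0.0015,0.06],"turn": [0,0,0],"grip": 0}
    - {"translation": [0.0065,0.0015,0.085],"turn": [0,0,0],"grip": 0}
    - {"translation": [0.0065,0.0015,0.1],"turn": [0,0,0],"grip": 0}

```text
clock: 14.93
tool_pos: [0.5463, 0.2112, 0.1347]
eef_rot: [-1.794, -2.576, 0.004]
force: [0.1, -0.3, -2.7]
grip_width: 0.0072
finger_force: 30.0
```

>>> send_rows:
  motion:
    - {"translation": [0,0,0.015],"turn": [0,0,0],"grip": 0}
    - {"translation": [0,0,0.03],"turn": [0,0,0],"grip": 0}
    - {"translation": [0,0,0.045],"turn": [0,0,0],"grip": 0}
    - {"translation": [0,0,0.06],"turn": [0,0,0],"grip": 0}
    - {"translation": [0,0,0.07],"turn": [0,0,0],"grip": 0}

```text
clock: 15.35
tool_pos: [0.5472, 0.2115, 0.1089]
eef_rot: [-1.795, -2.578, 0.001]
force: [0.6, 0.2, -2.9]
grip_width: 0.0071
finger_force: 30.0
```

>>> send_rows:
  motion:
    - {"translation": [0,0,0.008],"turn": [0,0,0],"grip": 0}
    - {"translation": [0,0,0.016],"turn": [0,0,0],"grip": 0}
    - {"translation": [0,0,0.024],"turn": [0,0,0],"grip": 0}
    - {"translation": [0,0,0.032],"turn": [0,0,0],"grip": 0}
    - {"translation": [0,0,0.036],"turn": [0,0,0],"grip": 0}

```text
clock: 15.77
tool_pos: [0.5472, 0.2115, 0.0949]
eef_rot: [-1.796, -2.578, 0.0]
force: [-0.3, -0.9, -2.5]
grip_width: 0.007
finger_force: 30.0
```

```bash
cat > pin.py <<'E'
from h import *
def go(n):
    s=log();w=snap('wrist',n);t=np.radians(20.3);X=np.array([np.cos(t),np.sin(t)]);Y=np.array([-X[1],X[0]]);O=np.array([.5932,.2289])
    F=f(w);K=np.array([[F,0,w['cx']],[0,F,w['cy']],[0,0,1.]]);v,u=np.nonzero(w['range_z']>0)
    p=cv2.undistortPoints(np.stack([u,v],1).astype(float)[:,None],K,np.array([w['k1'],0,0,0.]))[:,0]
    d=w['range_z'][v,u];c=np.stack([p[:,0]*d,-p[:,1]*d,-d,np.ones_like(d)],1);W=(c@np.linalg.inv(w['world_to_cam']).T)[:,:3]
    P=np.c_[(W[:,:2]-O)@X,(W[:,:2]-O)@Y,W[:,2]];c=w['image'][v,u].astype(int);b=(c[:,2]>c[:,0]+60)&(abs(P[:,1])<.06)&(abs(P[:,0]+.04)<.15)
    return s,w,P,c,b
def fit(P,b):
    q=P[b&(P[:,0]<.0)&(P[:,0]>-.1)&(abs(P[:,1])<.037)]
    z=np.median(q[:,2])
    for _ in range(8):
        A=np.c_[q[:,:2],np.ones(len(q))];k=np.linalg.lstsq(A,q[:,2],rcond=None)[0];r=abs(A@k-q[:,2]);q=q[r<max(.0025,np.percentile(r,60))]
    print('floor fit slopes',k[:2].round(4),'z at x=-50',round(k@[-.05,0,1],4),len(q))
E
python3 - <<'E'
from pin import *
s,w,P,c,b=go('d1');fit(P,b)
q=P[b];print('blue x',np.percentile(q[:,0],[1,99]),'ymax',np.percentile(q[:,1],99),'zmax',np.percentile(q[:,2],99))
E
```

```text
J [0.3109, 0.0573, 1.4336, -0.0, 1.6508, -0.0431] p [0.5472, 0.2115, 0.0949] r [-1.7956, -2.5778, 0.0003] t 15.77 F [-0.3, -0.9, -2.5] w 0.007 30.0
floor fit slopes [0.0079 0.0105] z at x=-50 0.0792 4462
blue x [-0.1041728   0.02012269] ymax 0.04130499130800145 zmax 0.1075241778769131
```

>>> send_rows:
  motion:
    - {"translation": [0,0,0.001],"turn": [0,0,0],"grip": 0}
    - {"translation": [0,0,0.002],"turn": [0,0,0],"grip": 0}
    - {"translation": [0,0,0.003],"turn": [0,0,0],"grip": 0}
    - {"translation": [0,0,0.003],"turn": [0,0,0],"grip": 0}

```text
clock: 16.15
tool_pos: [0.5475, 0.2116, 0.0945]
eef_rot: [1.795, 2.577, 0.001]
force: [0.7, -0.3, -1.9]
grip_width: 0.0069
finger_force: 30.0
```

>>> send_rows:
  motion:
    - {"translation": [0,0,0],"turn": [0,0,0],"grip": 0.1}
    - {"translation": [0,0,0],"turn": [0,0,0],"grip": 0.2}
    - {"translation": [0,0,0],"turn": [0,0,0],"grip": 0.4}
    - {"translation": [0,0,0],"turn": [0,0,0],"grip": 0.4}
    - {"translation": [0,0,0],"turn": [0,0,0],"grip": 0.4}

```text
clock: 16.57
tool_pos: [0.5474, 0.2116, 0.0945]
eef_rot: [1.795, 2.578, 0.001]
force: [0.2, 0.6, -0.4]
grip_width: 0.0319
finger_force: 0.0
```

>>> send_rows:
  motion:
    - {"translation": [0,0,-0.05],"turn": [0,0,0],"grip": 0.4}
    - {"translation": [0,0,-0.1],"turn": [0,0,0],"grip": 0.4}
    - {"translation": [0,0,-0.15],"turn": [0,0,0],"grip": 0.4}
    - {"translation": [0,0,-0.19],"turn": [0,0,0],"grip": 0.4}
    - {"translation": [0,0,-0.2],"turn": [0,0,0],"grip": 0.4}

```text
clock: 16.98
tool_pos: [0.5484, 0.2119, 0.1779]
eef_rot: [1.794, 2.575, 0.007]
force: [0.9, 0.1, 0.2]
grip_width: 0.035
finger_force: 0.0
```

>>> send_rows:
  motion:
    - {"translation": [0,0,0],"turn": [0,0,0],"grip": 0.4}
    - {"translation": [0,0,0],"turn": [0,0,0],"grip": 0.4}
    - {"translation": [0,0,0],"turn": [0,0,0],"grip": 0.4}

```text
clock: 17.23
tool_pos: [0.5468, 0.2114, 0.1724]
eef_rot: [-1.795, -2.577, 0.003]
force: [-0.1, -0.4, 0.8]
grip_width: 0.0352
finger_force: 0.0
```

```bash
python3 - <<'E'
from pin import *
s,w,P,c,b=go('rel');fit(P,b)
q=P[b];print('blue x',np.percentile(q[:,0],[1,99]),'y',np.percentile(q[:,1],[1,99]),'zmax',np.percentile(q[:,2],99))
h=P[(P[:,2]>.136)&(P[:,2]<.152)&(abs(P[:,0]+.05)<.02)&(abs(P[:,1])<.045)];print('bail',len(h),np.median(h,0).round(4),h[:,1].min(),h[:,1].max())
h=P[(P[:,2]>.115)&(P[:,2]<.135)&(abs(P[:,0]+.135)<.012)&(abs(P[:,1])<.06)];print('tail',len(h),np.median(h,0).round(4),np.percentile(h,[2,98],axis=0).round(4).tolist())
g=P[(P[:,1]>.0505)&(P[:,1]<.06)&(abs(P[:,0])<.015)&(P[:,2]>.07)&(P[:,2]<.11)];print('pin',len(g),np.median(g,0).round(4) if len(g) else '', np.percentile(g[:,2],95) if len(g) else '')
M=R.from_rotvec(s['eef_rot']).as_matrix();print(M.round(3))
E
```

```text
J [0.3109, 0.0533, 1.3009, -0.0, 1.7898, -0.0431] p [0.5468, 0.2114, 0.1724] r [-1.7948, -2.5767, 0.0031] t 17.23 F [-0.1, -0.4, 0.8] w 0.0352 0.0
floor fit slopes [-0.0029  0.0029] z at x=-50 0.0784 3718
blue x [-0.10383025  0.02019532] y [-0.03959431  0.04132914] zmax 0.10721127621558305
bail 1039 [-0.0492  0.0066  0.1464] -0.04246304274451824 0.04352174691345581
tail 1089 [-0.1324  0.0044  0.1244] [[-0.1376, -0.0384, 0.116], [-0.1242, 0.0404, 0.1263]]
pin 72 [0.0005 0.0542 0.0903] 0.09195210444282825
[[-0.347  0.938 -0.002]
 [ 0.938  0.347 -0.001]
 [ 0.    -0.002 -1.   ]]
```

The tray is seated level: pin centre at z≈0.088, floor slopes under 0.3%. Next is the tail bar.

>>> send_rows:
  motion:
    - {"translation": [0,-0.08,0],"turn": [0,0,0],"grip": 0.3}
    - {"translation": [0,-0.16,0],"turn": [0,0,0],"grip": 0.3}
    - {"translation": [0,-0.2135,0],"turn": [0,0,0],"grip": 0.3}
    - {"translation": [0,-0.2135,0],"turn": [0,0,0],"grip": 0.3}
    - {"translation": [0,-0.2135,0],"turn": [0,0,0],"grip": 0.3}

```text
clock: 17.7
tool_pos: [0.4667, 0.1818, 0.1737]
eef_rot: [1.796, 2.578, 0.0]
force: [0.6, 0.2, 0.1]
grip_width: 0.0264
finger_force: 0.0
```

```bash
python3 - <<'E'
from pin import *
s,w,P,c,b=go('ta')
h=P[(P[:,2]>.1225)&(P[:,2]<.13)&(P[:,0]<-.12)&(P[:,0]>-.15)&(abs(P[:,1])<.03)];print('tail',len(h),np.median(h,0).round(4),np.percentile(h,[2,98],axis=0).round(4).tolist())
M=R.from_rotvec(s['eef_rot']).as_matrix();print((M.T@(np.array([.4668,.1821,.0725])-s['tool_pos'])/.4).round(4))
E
```

```text
J [0.3035, -0.1789, 1.5212, 0.0, 1.7991, -0.0504] p [0.4667, 0.1818, 0.1737] r [1.7956, 2.5778, 0.0002] t 17.7 F [0.6, 0.2, 0.1] w 0.0264 0.0
tail 599 [-0.1344  0.0016  0.1247] [[-0.1379, -0.0286, 0.1227], [-0.1303, 0.0288, 0.1263]]
[0.0007 0.0005 0.253 ]
```

>>> send_rows:
  motion:
    - {"translation": [0,0.001,0.06],"turn": [0,0,0],"grip": 0.3}
    - {"translation": [0,0.001,0.12],"turn": [0,0,0],"grip": 0.3}
    - {"translation": [0,0.001,0.18],"turn": [0,0,0],"grip": 0.3}
    - {"translation": [0,0.001,0.23],"turn": [0,0,0],"grip": 0.3}
    - {"translation": [0,0.001,0.252],"turn": [0,0,0],"grip": 0.3}

```text
clock: 18.17
tool_pos: [0.4665, 0.1818, 0.0692]
eef_rot: [-1.794, -2.575, 0.007]
force: [-0.1, 0.0, -0.3]
grip_width: 0.0266
finger_force: 0.0
```

>>> send_rows:
  motion:
    - {"translation": [0,0,0],"turn": [0,0,0],"grip": 0.3}
    - {"translation": [0,0,0],"turn": [0,0,0],"grip": 0}
    - {"translation": [0,0,0],"turn": [0,0,0],"grip": 0}
    - {"translation": [0,0,0],"turn": [0,0,0],"grip": 0}
    - {"translation": [0,0,0],"turn": [0,0,0],"grip": 0}

```text
clock: 18.58
tool_pos: [0.4685, 0.1823, 0.075]
eef_rot: [1.795, 2.576, 0.003]
force: [-0.1, -0.7, 2.7]
grip_width: 0.007
finger_force: 30.0
```

>>> send_rows:
  motion:
    - {"translation": [0,0,0],"turn": [0,0,0],"grip": 0}
    - {"translation": [0,0,0],"turn": [0,0,0],"grip": 0}
    - {"translation": [0,0,0],"turn": [0,0,0],"grip": 0}
    - {"translation": [0,0,0],"turn": [0,0,0],"grip": 0}

```text
clock: 18.92
tool_pos: [0.4681, 0.1822, 0.0747]
eef_rot: [1.795, 2.577, 0.003]
force: [-1.3, -1.6, 5.6]
grip_width: 0.007
finger_force: 30.0
```

```bash
python3 - <<'E'
from pin import *
s=log();M=R.from_rotvec(s['eef_rot']).as_matrix();print(M.round(3))
# swing waypoints about pins: displacement in tool (y=fwd, z=down), units of .4
x0,z0=-.1345,.034
for k in range(0,86,5):
    a=np.radians(k);x=x0*np.cos(a)+z0*np.sin(a);z=-x0*np.sin(a)+z0*np.cos(a);print(k,round((x-x0)/.4,4),round(-(z-z0)/.4,4))
E
```

```text
J [0.3035, -0.1684, 1.6868, -0.0, 1.6209, -0.0504] p [0.4681, 0.1822, 0.0747] r [1.7948, 2.5767, 0.0027] t 18.92 F [-1.3, -1.6, 5.6] w 0.007 30.0
[[-0.347  0.938  0.002]
 [ 0.938  0.347  0.001]
 [-0.     0.002 -1.   ]]
0 0.0 -0.0
5 0.0087 -0.029
10 0.0199 -0.0571
15 0.0335 -0.0841
20 0.0494 -0.1099
25 0.0674 -0.1341
30 0.0875 -0.1567
35 0.1096 -0.1775
40 0.1333 -0.1963
45 0.1586 -0.2129
50 0.1852 -0.2272
55 0.213 -0.2392
60 0.2417 -0.2487
65 0.2712 -0.2557
70 0.3011 -0.26
75 0.3313 -0.2618
80 0.3616 -0.2609
85 0.3916 -0.2574
```

>>> send_rows:
  motion:
    - {"translation": [0,0.009,-0.029],"turn": [0,0,0],"grip": 0}
    - {"translation": [0,0.02,-0.057],"turn": [0,0,0],"grip": 0}
    - {"translation": [0,0.0335,-0.084],"turn": [0,0,0],"grip": 0}
    - {"translation": [0,0.0494,-0.11],"turn": [0,0,0],"grip": 0}
    - {"translation": [0,0.0674,-0.134],"turn": [0,0,0],"grip": 0}

```text
clock: 19.33
tool_pos: [0.4908, 0.1907, 0.1269]
eef_rot: [-1.794, -2.575, 0.007]
force: [-7.8, -4.0, 4.1]
grip_width: 0.0069
finger_force: 30.0
```

>>> send_rows:
  motion:
    - {"translation": [0,0.02,-0.0226],"turn": [0,0,0],"grip": 0}
    - {"translation": [0,0.042,-0.0434],"turn": [0,0,0],"grip": 0}
    - {"translation": [0,0.066,-0.0622],"turn": [0,0,0],"grip": 0}
    - {"translation": [0,0.0912,-0.0788],"turn": [0,0,0],"grip": 0}
    - {"translation": [0,0.0912,-0.0788],"turn": [0,0,0],"grip": 0}

```text
clock: 19.75
tool_pos: [0.5273, 0.2041, 0.1616]
eef_rot: [1.795, 2.577, 0.001]
force: [-8.6, -2.8, 10.7]
grip_width: 0.0073
finger_force: 30.0
```

```bash
cat > chk.py <<'E'
from pin import *
import sys
s,w,P,c,b=go(sys.argv[1])
t=snap('scene',sys.argv[1]+'s');v,u=np.mgrid[80:240,200:420];P2=[]
for y,x in zip(v.ravel(),u.ravel()):
    if t['range_z'][y,x]>0:
        p=pt(t,x,y,float(t['range_z'][y,x]));cc=t['image'][y,x].astype(int)
        P2.append(np.r_[p,cc])
P2=np.array(P2);O=np.array([.5932,.2289]);a=np.radians(20.3);X=np.array([np.cos(a),np.sin(a)]);Y=np.array([-X[1],X[0]])
q=np.c_[(P2[:,:2]-O)@X,(P2[:,:2]-O)@Y,P2[:,2]];k=(P2[:,5]>P2[:,3]+60)&(abs(q[:,1])<.07)&(abs(q[:,0]+.03)<.15)
print('blue scene',k.sum(),q[k].min(0).round(3),q[k].max(0).round(3))
# outer side wall (y~-41) edge points: rectangle angle
g=q[k&(abs(q[:,1]+.041)<.005)]
if len(g)>20: print('side wall rect',cv2.minAreaRect(g[:,[0,2]].astype(np.float32)),len(g))
M=R.from_rotvec(s['eef_rot']).as_matrix();G=s['tool_pos']+M@[0,0,-.0495];G=np.r_[(G[:2]-O)@X,(G[:2]-O)@Y,G[2]];print('grasp feeder',G.round(4),'R from pin',np.hypot(G[0],G[2]-.088).round(4),'ang',np.degrees(np.arctan2(G[2]-.088,-G[0])-np.arctan2(.034,.1345)).round(1))
E
python3 chk.py t45
```

```text
J [0.3093, -0.0069, 1.3812, -0.0001, 1.7665, -0.0448] p [0.5273, 0.2041, 0.1616] r [1.7952, 2.5775, 0.0009] t 19.75 F [-8.6, -2.8, 10.7] w 0.0073 30.0
blue scene 409 [-0.096 -0.046  0.076] [0.018 0.039 0.196]
side wall rect ((-0.040000349283218384, 0.13315871357917786), (0.028818180784583092, 0.12045536190271378), 46.27674102783203) 146
grasp feeder [-0.0705 -0.0003  0.2111] R from pin 0.1418 ang 46.0
```

>>> send_rows:
  motion:
    - {"translation": [0,0.026,-0.016],"turn": [0,0,0],"grip": 0}
    - {"translation": [0,0.0535,-0.0285],"turn": [0,0,0],"grip": 0}
    - {"translation": [0,0.082,-0.0385],"turn": [0,0,0],"grip": 0}
    - {"translation": [0,0.1115,-0.0455],"turn": [0,0,0],"grip": 0}
    - {"translation": [0,0.1415,-0.05],"turn": [0,0,0],"grip": 0}

```text
clock: 20.27
tool_pos: [0.5802, 0.2238, 0.1797]
eef_rot: [1.795, 2.578, 0.0]
force: [-1.5, -0.0, 2.4]
grip_width: 0.007
finger_force: 30.0
```

>>> send_rows:
  motion:
    - {"translation": [0,0.03,-0.002],"turn": [0,0,0],"grip": 0}
    - {"translation": [0,0.06,-0.001],"turn": [0,0,0],"grip": 0}
    - {"translation": [0,0.073,0],"turn": [0,0,0],"grip": 0}
    - {"translation": [0,0.073,0],"turn": [0,0,0],"grip": 0}
    - {"translation": [0,0.073,0],"turn": [0,0,0],"grip": 0}

```text
clock: 20.68
tool_pos: [0.6078, 0.234, 0.1788]
eef_rot: [1.795, 2.578, 0.001]
force: [-0.6, -0.3, 4.1]
grip_width: 0.0068
finger_force: 30.0
```

>>> send_rows:
  motion:
    - {"translation": [0,0,0],"turn": [0,0,0],"grip": 0}
    - {"translation": [0,0,0],"turn": [0,0,0],"grip": 0}
    - {"translation": [0,0,0],"turn": [0,0,0],"grip": 0}
    - {"translation": [0,0,0],"turn": [0,0,0],"grip": 0}
    - {"translation": [0,0,0],"turn": [0,0,0],"grip": 0}

```text
clock: 21.1
tool_pos: [0.6074, 0.2338, 0.1788]
eef_rot: [1.795, 2.578, 0.001]
force: [-0.1, 0.7, 4.6]
grip_width: 0.0074
finger_force: 30.0
```

```bash
python3 chk.py t82
```

```text
J [0.3151, 0.2287, 1.098, 0.0, 1.8145, -0.0389] p [0.6074, 0.2338, 0.1788] r [1.7954, 2.5777, 0.0005] t 21.1 F [-0.1, 0.7, 4.6] w 0.0074 30.0
blue scene 873 [-0.027 -0.046  0.07 ] [0.011 0.039 0.196]
side wall rect ((-0.007465815171599388, 0.14391514658927917), (0.03160053491592407, 0.09628108888864517), 5.149969100952148) 181
grasp feeder [ 0.015  -0.0003  0.2283] R from pin 0.1411 ang 81.9
```

>>> send_rows:
  motion:
    - {"translation": [0,-0.0418,-0.0012],"turn": [0,0,0],"grip": 0}
    - {"translation": [0,-0.0722,0.0006],"turn": [0,0,0],"grip": 0}
    - {"translation": [0,-0.1023,0.0049],"turn": [0,0,0],"grip": 0}
    - {"translation": [0,-0.132,0.012],"turn": [0,0,0],"grip": 0}
    - {"translation": [0,-0.161,0.0215],"turn": [0,0,0],"grip": 0}

```text
clock: 21.62
tool_pos: [0.5468, 0.2114, 0.1694]
eef_rot: [1.796, 2.578, 0.0]
force: [1.2, 1.8, 1.4]
grip_width: 0.0069
finger_force: 30.0
```

>>> send_rows:
  motion:
    - {"translation": [0,-0.028,0.0121],"turn": [0,0,0],"grip": 0}
    - {"translation": [0,-0.0547,0.0265],"turn": [0,0,0],"grip": 0}
    - {"translation": [0,-0.08,0.0432],"turn": [0,0,0],"grip": 0}
    - {"translation": [0,-0.104,0.062],"turn": [0,0,0],"grip": 0}
    - {"translation": [0,-0.1263,0.083],"turn": [0,0,0],"grip": 0}

```text
clock: 22.03
tool_pos: [0.4992, 0.1939, 0.1357]
eef_rot: [-1.795, -2.578, 0.0]
force: [-0.3, 1.8, 0.2]
grip_width: 0.0072
finger_force: 30.0
```

>>> send_rows:
  motion:
    - {"translation": [0,-0.02,0.0227],"turn": [0,0,0],"grip": 0}
    - {"translation": [0,-0.0383,0.047],"turn": [0,0,0],"grip": 0}
    - {"translation": [0,-0.0543,0.073],"turn": [0,0,0],"grip": 0}
    - {"translation": [0,-0.068,0.1],"turn": [0,0,0],"grip": 0}
    - {"translation": [0,-0.0725,0.112],"turn": [0,0,0],"grip": 0}

```text
clock: 22.45
tool_pos: [0.4714, 0.1835, 0.0895]
eef_rot: [-1.795, -2.577, 0.003]
force: [1.5, 0.6, 0.2]
grip_width: 0.0069
finger_force: 30.0
```

```bash
python3 chk.py t8; python3 - <<'E'
import numpy as np,cv2
w=np.load('/tmp/t8.npz');s=np.load('/tmp/t8s.npz')
cv2.imwrite('pics/t8.png',np.vstack([cv2.resize(w['image'][40:290,120:620],(600,300)),cv2.resize(s['image'][80:205,200:450],(600,300),interpolation=cv2.INTER_CUBIC)])[:,:,::-1])
E
```

```text
J [0.304, -0.1581, 1.6515, 0.0001, 1.6507, -0.0499] p [0.4714, 0.1835, 0.0895] r [-1.7948, -2.5765, 0.003] t 22.45 F [1.5, 0.6, 0.2] w 0.0069 30.0
blue scene 725 [-0.109 -0.057  0.021] [0.07  0.045 0.149]
side wall rect ((-0.050529927015304565, 0.0988268032670021), (0.02930978685617447, 0.11848456412553787), 84.59468841552734) 132
grasp feeder [-0.1299 -0.0003  0.139 ] R from pin 0.1395 ang 7.2
```

View pics/t8.png

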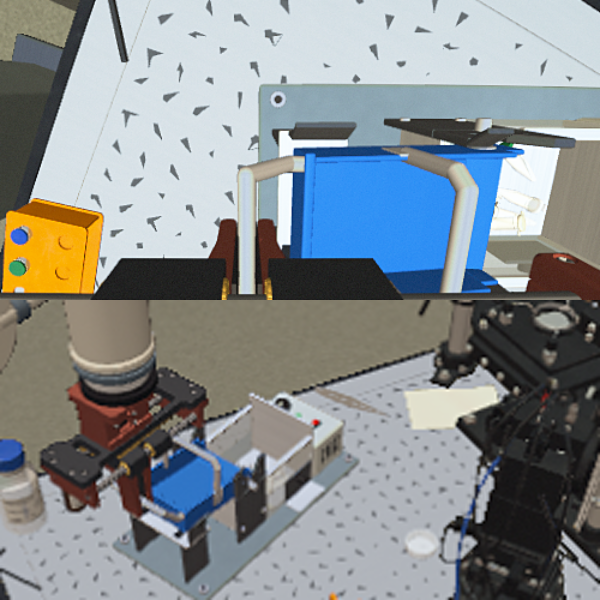

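The tray floor is empty blue in both views, and tubes show in the hopper at about (518,210). Now I'll lower the tray the last 8° and let go.

>>> send_rows:
  motion:
    - {"translation": [0,-0.0068,0.0165],"turn": [0,0,0],"grip": 0}
    - {"translation": [0,-0.0104,0.0267],"turn": [0,0,0],"grip": 0}
    - {"translation": [0,-0.0126,0.0357],"turn": [0,0,0],"grip": 0}
    - {"translation": [0,-0.0138,0.0437],"turn": [0,0,0],"grip": 0}
    - {"translation": [0,-0.0138,0.0437],"turn": [0,0,0],"grip": 0}

```text
clock: 22.97
tool_pos: [0.4669, 0.1818, 0.0736]
eef_rot: [-1.795, -2.577, 0.002]
force: [-1.1, 0.4, 0.4]
grip_width: 0.0068
finger_force: 30.0
```

```bash
python3 - <<'E'
from pin import *
s,w,P,c,b=go('low');fit(P,b)
E
```

```text
J [0.3035, -0.1678, 1.6884, -0.0001, 1.6224, -0.0505] p [0.4669, 0.1818, 0.0736] r [-1.7952, -2.5772, 0.0019] t 22.97 F [-1.1, 0.4, 0.4] w 0.0068 30.0
floor fit slopes [-0.0054 -0.0007] z at x=-50 0.0784 10069
```

Level. Release and retreat.

>>> send_rows:
  motion:
    - {"translation": [0,0,0],"turn": [0,0,0],"grip": 0.1}
    - {"translation": [0,0,0],"turn": [0,0,0],"grip": 0.2}
    - {"translation": [0,0,0],"turn": [0,0,0],"grip": 0.3}
    - {"translation": [0,0,0],"turn": [0,0,0],"grip": 0.3}
    - {"translation": [0,0,0],"turn": [0,0,0],"grip": 0.3}

```text
clock: 23.43
tool_pos: [0.4675, 0.182, 0.0745]
eef_rot: [1.796, 2.578, 0.0]
force: [-0.1, 0.4, 0.3]
grip_width: 0.0261
finger_force: 0.0
```

>>> send_rows:
  motion:
    - {"translation": [0,0,-0.05],"turn": [0,0,0],"grip": 0.3}
    - {"translation": [0,0,-0.1],"turn": [0,0,0],"grip": 0.3}
    - {"translation": [0,0,-0.18],"turn": [0,0,0],"grip": 0.3}
    - {"translation": [0,0,-0.26],"turn": [0,0,0],"grip": 0.3}
    - {"translation": [0,0,-0.34],"turn": [0,0,0],"grip": 0.3}

```text
clock: 23.85
tool_pos: [0.4671, 0.1819, 0.2117]
eef_rot: [-1.795, -2.578, 0.0]
force: [0.6, 0.1, -0.4]
grip_width: 0.0263
finger_force: 0.0
```

>>> send_rows:
  motion:
    - {"translation": [0,-0.03,-0.08],"turn": [0,0,0],"grip": 0.3}
    - {"translation": [0,-0.06,-0.12],"turn": [0,0,0],"grip": 0.3}
    - {"translation": [0,-0.06,-0.12],"turn": [0,0,0],"grip": 0.3}
    - {"translation": [0,-0.06,-0.12],"turn": [0,0,0],"grip": 0.3}
    - {"translation": [0,-0.06,-0.12],"turn": [0,0,0],"grip": 0.3}

```text
clock: 24.27
tool_pos: [0.4449, 0.1737, 0.2566]
eef_rot: [-1.795, -2.577, 0.002]
force: [0.4, 0.0, 0.9]
grip_width: 0.0264
finger_force: 0.0
```

```bash
python3 - <<'E'
from pin import *
s,w,P,c,b=go('fin');fit(P,b)
q=P[b];print('blue x',np.percentile(q[:,0],[1,99]),'y',np.percentile(q[:,1],[1,99]),'zmax',np.percentile(q[:,2],99))
h=P[(P[:,2]>.1225)&(P[:,2]<.13)&(P[:,0]<-.12)&(P[:,0]>-.15)&(abs(P[:,1])<.03)];print('tail',np.median(h,0).round(4))
i=P[(P[:,0]>-.1)&(P[:,0]<.0)&(abs(P[:,1])<.036)&(P[:,2]>.084)&(P[:,2]<.1)];print('things in tray',len(i))
# bright bits on table near feeder vs start: compare top view
a=dict(np.load('/tmp/top0.npz'));t=snap('top','topf');d=np.abs(t['image'].astype(int)-a['image']).sum(2)>90
n,l,st,ce=cv2.connectedComponentsWithStats(d.astype(np.uint8))
for k in range(1,n):
    if st[k,4]>6: print(st[k].tolist(),atz(t,*ce[k],0).round(3)[:2])
E
```

```text
J [0.301, -0.2094, 1.4003, -0.0, 1.9526, -0.053] p [0.4449, 0.1737, 0.2566] r [-1.795, -2.5769, 0.0024] t 24.27 F [0.4, 0.0, 0.9] w 0.0264 0.0
floor fit slopes [-0.0014  0.0006] z at x=-50 0.0782 3721
blue x [-0.10545624  0.01834055] y [-0.04054797  0.04000021] zmax 0.10728283587578277
tail [-0.1359  0.001   0.1247]
things in tray 3
[240, 162, 5, 3, 7] [0.645 0.283]
[201, 168, 85, 106, 2358] [0.49  0.234]
[270, 172, 3, 3, 7] [0.618 0.191]
[363, 191, 32, 44, 802] [ 0.502 -0.147]
[383, 204, 3, 6, 7] [ 0.52  -0.167]
[259, 215, 17, 34, 221] [0.433 0.199]
[235, 225, 4, 3, 9] [0.449 0.294]
[199, 226, 64, 47, 1525] [0.384 0.309]
[239, 257, 15, 8, 31] [0.343 0.258]
[278, 263, 19, 30, 263] [0.286 0.137]
[219, 276, 93, 124, 2488] [0.086 0.208]
[38, 280, 107, 56, 1984] [0.193 0.724]
[102, 288, 9, 6, 32] [0.243 0.687]
[285, 294, 19, 31, 375] [0.19  0.111]
[7, 301, 69, 67, 2504] [0.095 0.887]
[92, 304, 8, 18, 20] [0.175 0.712]
[85, 315, 7, 5, 25] [0.16 0.74]
[85, 321, 34, 21, 319] [0.118 0.697]
[278, 324, 4, 2, 7] [0.147 0.153]
[303, 324, 4, 8, 24] [0.139 0.074]
[64, 327, 15, 22, 107] [0.096 0.784]
[112, 340, 48, 60, 1008] [-0.     0.593]
[0, 351, 45, 28, 421] [0.003 0.939]
[326, 355, 29, 24, 189] [ 0.025 -0.05 ]
[55, 361, 8, 8, 30] [0.015 0.822]
[330, 361, 11, 5, 18] [ 0.034 -0.022]
[290, 362, 7, 31, 62] [-0.012  0.109]
[317, 362, 30, 22, 280] [ 0.004 -0.01 ]
[297, 365, 22, 35, 402] [-0.036  0.055]
[56, 370, 35, 20, 322] [-0.028  0.775]
[359, 374, 3, 5, 10] [-0.007 -0.102]
[92, 379, 7, 5, 25] [-0.031  0.708]
[355, 380, 11, 20, 134] [-0.048 -0.104]
[172, 382, 43, 18, 431] [-0.066  0.418]
[93, 389, 14, 11, 83] [-0.075  0.699]
```

```bash
python3 -c "from h import *;print(ctrl.close_job())"
```

```text
the job is handed in; nothing more can be done
None
```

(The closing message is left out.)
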